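Load the tile magazine and lock it for carrying

ROBOT

A 6-joint arm with a two-finger parallel gripper is mounted at the origin on the work surface. World frame = base frame: x ahead of the robot, y to its left, z up, the work surface at z = 0. Lengths are in mm, angles in rad, forces in N, time in s.
With the tool pointing down it reaches from about 350 to 975 mm from the base axis. Payload 7.1 kg.
Tool frame: the origin (TCP) lies midway between the tips of the shut fingers; the grasp point (between the pads) lies 19 mm behind it (ctrl.grip_depth is the distance from the TCP to the grasp point, in mm); z points along the fingers, y is the line along which they close (so a half turn about z gives the same grasp; the last joint's range is limited). The gripper opens to 88 mm and grips with 3 to 60 N. Pads are 20 mm wide; open, the fingers measure 115 mm over their backs; the gripper's body (75 mm by 178 mm) begins 61 mm behind the grasp point.
Start: joints at [1.214, 0.423, 1.63, -0, 1.089, -0.019], TCP at [207.101, 589.673, 222.675] pointing down, gripper open.
Joint ranges: [-3, 3], [-0.9, 2.11], [0.09, 2.58], [-1.31, 4.45], [0.11, 2.69], [-2.54, 2.54]. Speed limits (rad/s): [2.39, 2.39, 3.01, 3.14, 3.14, 3.14].

INTERFACE

Orientations are given as a rotation vector (axis times angle).
In Python, from workcell import ctrl, cams gives the robot as it stands.
- The arm moves only by the tool move_arm, never from a script. Its argument "steps" is a list of rows, each a list of 3 entries, a list of its own where there are three numbers: the shift along the tool's x, y, z in units of 25 mm (1.0 is 25 mm), then the turn about the tool's z in units of 5 degrees (1.0 is 5 degrees), then the closure, from 0 (fully open) to 1 (shut). A call has 1 to 20 rows; each row shifts and turns the commanded pose from where the row before left it, along the tool's axes as they then stand; what a row does not reach is not made up. A row lasts 1/12 s, in which the tool goes at most 41.7 mm and 7.16 degrees, less where a joint would pass 70% of its speed; a pose out of reach is approached as far as the arm can. A call is refused whole if a number of a shift passes 1 or a number of a turn 1, either way. A call with a gripper value outside its range is refused whole. The fingers move at their own pace and stop on an object; the grip force is fixed at half the most. Time passes only in rows, so rows that do not move let the fingers close. It gives the time, the measured TCP pose, the force, the opening and the grip force at its end, in the units of the state.
- ctrl.get_obs(): the state, without advancing time (a new reading comes with each control period).
- cams.get_image(name): name is "scene" or "top" or "wrist"; returns a dict with "image" (420x560x3 uint8, red, green, blue), "camera_matrix" (3x3 intrinsics, pixels), "xyz" and "rotation" of the camera in the world; the wrist camera has in their place "mount" (4x4, takes a point from camera to tool coordinates, whose origin is the TCP and whose axes are the flange's). Camera axes: x right, y down, z forward; pixel columns grow to the right and rows downward; lengths in mm; the calibration is good to about 2 mm. A picture is of the moment at which its call begins: read the wrist's pose just before it. There is no depth.
- ctrl.close_job(): hands the job in; it is judged then, once.
Trained networks look in the newest picture that a camera, given by its name, has taken for a name from the list of things; names that differ only in an ending like _2 or _b are one class to them, and where a whole thing is asked for, a point or a joint stands for the part that bears it (a point fixed in the world has none). Each returns a list of dicts, best first, with "p" (0 to 1); they miss things now and then, are a little off and sometimes report something else, mostly with a low value. They report only what shows in the picture. A call takes as long as a camera call. They do not tell look-alikes from the thing itself.
- cams.boxes_of(camera, thing): "rect" ([centre column, centre row, width, height] in pixels, round what is visible of it).
- cams.cut_out(camera, thing): "pixels" (420x560 bool, what is visible of it) and "rect" ([centre column, centre row, width, height] in pixels, round what is visible of it).
The state is a dict: "t": time; "qpos": joint angles; "qvel": joint speeds; "joint_torque": joint torques, N m; "ee_pos": TCP position; "orientation": TCP orientation; "ft_force": force on the tool from outside, world axes, zero at the start; "moment": the same for the moment, N m; "width": finger opening in mm; "grasp_force": force on a finger pad.
Only numpy, scipy, OpenCV 4.12 (cv2) and the standard library are available. Lean on these libraries where they do the work, as an engineer would, in place of code of your own. Each camera call takes 0.05 s, during which the arm holds its last target. There are 200 camera calls.

TASK

Pull the lock pin out of the tile magazine, stand it in the hole of the wooden stand, and swing the retaining bar well clear. Load every small square insert tile lying on the worktop into the spring-loaded magazine, glazed face up, pressing each one down onto the sprung pile until both side catches snap over it and hold it down. Then swing the bar back across the pile to its stop and drop the pin straight down through the bar and the lug under it until it is fully home, without disturbing the mallet, the green tile fragment or the trowel.

Things in the scene. Friction and masses are not known exactly. Their poses are not given: they have to be found in the camera images.
- tile0: small square glazed insert tile, 60 x 60 x 12 mm, 95 g, terracotta with a white face patterned in blue (glazed face up, own z up); origin at the centre of its underside; yaw repeats every quarter turn; starts flat on the worktop, well apart from the others; 3 to 5 of the five tiles are present
- tile1: small square glazed insert tile, 60 x 60 x 12 mm, 95 g, terracotta with a white face patterned in blue (glazed face up, own z up); origin at the centre of its underside; yaw repeats every quarter turn; starts flat on the worktop, well apart from the others; 3 to 5 of the five tiles are present
- tile2: small square glazed insert tile, 60 x 60 x 12 mm, 95 g, terracotta with a white face patterned in blue (glazed face up, own z up); origin at the centre of its underside; yaw repeats every quarter turn; starts flat on the worktop, well apart from the others; 3 to 5 of the five tiles are present
- tile3: small square glazed insert tile, 60 x 60 x 12 mm, 95 g, terracotta with a white face patterned in blue (glazed face up, own z up); origin at the centre of its underside; yaw repeats every quarter turn; starts flat on the worktop, well apart from the others; 3 to 5 of the five tiles are present
- tile4: small square glazed insert tile, 60 x 60 x 12 mm, 95 g, terracotta with a white face patterned in blue (glazed face up, own z up); origin at the centre of its underside; yaw repeats every quarter turn; starts flat on the worktop, well apart from the others; 3 to 5 of the five tiles are present
- magazine: fixed tile magazine; origin at the centre of its underside; own -x is its front (lug side, roughly towards the robot), z up; base 150 (x) x 96 (y) x 6 mm. Four angle posts 120 mm high form a channel 64 x 64 mm inside, square to its axes, centred on the origin. The +-y sides are open slots 44 mm wide (x -22 to 22) all the way down; the x sides are walled (outside at x +-36)
- mag_mouth (a point): centre of the channel at the top of the posts, 120 mm above the worktop; axes as the magazine. Fingers gripping a tile by the faces in the open slots can go down with it. Lips flared outward on the x walls reach 128 mm high, out to x +-41
- catch_level (a point): centre of the channel at 89 mm above the worktop, where the catches hold the top face of the pile (underside of the top tile at 77 mm). Two steel catches hinge at 114 mm in the middle of the x walls and lean in; a tile's weight does not pass them: push with about 10 N; they snap back over it once its top is below 84 mm. Press to 82 mm, let go: the pile springs up to the catches
- platform (a joint): how far the sprung platform has sunk, m: 0 empty (platform top 85.5 mm above the worktop), most 0.072; it is pushed up with 2.5 N when empty plus 80 N/m, and each held tile leaves it about 12 mm lower
- bar (a joint): angle of the retaining bar, rad: 0 closed at its hard stop (over the channel, its hole over the lug's hole), 2.4 fully open (turn it to 1.5 to 2.2 to clear the channel); starts at 0, pinned. Seen from above it closes clockwise: at angle a it points from bar_pivot along (-cos a, -sin a) of the magazine's axes. Friction (0.12 N m) keeps it where it is left; shut fingers can push it by its knob
- bar_pivot (a point): the bar's vertical pivot axis at the height of the bar's top, 134 mm above the worktop; at x +54 mm, y 0 of the magazine. The bar is a steel flat 16 mm wide and 8 mm thick (126 to 134 mm above the worktop), it passes 6 mm over the posts and 2 mm over the lug
- bar_knob (a point): top of the bar's upright black knob (16 mm diameter, 24 mm tall above the bar, top 158 mm above the worktop), 64 mm from the pivot
- bar_hole (a point): centre of the round 12 mm through hole near the bar's tip at the bar's top face, 108 mm from the pivot; the tip is 24 x 24 mm
- lug_hole (a point): centre, at the top face, of the 12 mm round through hole in the magazine's fixed front lug (24 x 24 x 12 mm, top 124 mm above the worktop), at x -54 mm, y 0 of the magazine
- pin: loose lock pin, 40 g: steel shank 8 mm diameter, 40 mm long with a chamfered tip, below a black round head 18 mm diameter, 24 mm tall; origin at the shank's tip, own z up towards the head. Starts home in bar and lug: head resting on the bar's top, tip 94 mm above the worktop. In the stand the head rests on the stand's top, tip 10 mm above the worktop
- pin_stand: fixed wooden block 50 x 50 x 50 mm with a 12 mm through upright hole at its centre, empty at the start, to park the pin in; origin at the centre of its underside
- mallet: yellow rubber mallet lying down, a bystander; origin under its head (58 mm diameter, 85 mm long along own y), handle 200 mm towards own -x
- fragment: broken piece of green glazed tile lying flat, about 80 x 70 x 12 mm, a bystander; origin under its middle
- trowel: stainless steel margin trowel lying down, a bystander; blade 130 x 50 mm towards own +x, wooden handle 110 mm towards own -x; origin near the blade's heel
There are look-alikes about, which are no part of the job. What is shaped like the tile1 but red is not meant.

How it is judged (in metres and radians):
On the way, in this order (a step that is already met when the one before it is completed fails the run):
1. the pin stands in the hole of its stand (horizontal distance between pin and pin_stand below 0.006 m and z of pin in the frame of pin_stand below 0.016 m and angle between pin's own z axis and vertical below 0.2 rad), for 0.2 s.
2. the retaining bar is swung clear of the channel (value of joint bar above 1.2 rad), for 0.2 s.
3. every tile that is present lies in the channel below the catches, flat and glazed face up, let go, with the bar still open (z of each of tile0, tile1, tile2, tile3, tile4 in the frame of magazine below 0.084 m and horizontal distance between each of tile0, tile1, tile2, tile3, tile4 and magazine below 0.008 m and angle between each of tile0, tile1, tile2, tile3, tile4's own z axis and vertical below 0.15 rad and contact force between the fingers and tile0 below 0.1 N and contact force between the fingers and tile1 below 0.1 N and contact force between the fingers and tile2 below 0.1 N and contact force between the fingers and tile3 below 0.1 N and contact force between the fingers and tile4 below 0.1 N and value of joint bar above 0.8 rad), for 0.2 s.
4. the retaining bar is closed to its stop (value of joint bar below 0.05 rad), for 0.2 s.
5. the pin is home through bar and lug (horizontal distance between pin and lug_hole below 0.006 m and z of pin in the frame of lug_hole below -0.024 m and angle between pin's own z axis and vertical below 0.2 rad), for 0.2 s.
At the end, for the whole second after the job is handed in: Every tile lies flat, face up (0.15 rad), within 8 mm of the channel's axis, underside below 84 mm over the magazine's underside (under the catches); bar within 0.05 rad of closed; pin upright (0.2 rad), within 6 mm of the lug's hole, tip at least 24 mm below the lug's top; all at rest (all of step 5 and z of each of tile0, tile1, tile2, tile3, tile4 in the frame of magazine below 0.084 m and horizontal distance between each of tile0, tile1, tile2, tile3, tile4 and magazine below 0.008 m and angle between each of tile0, tile1, tile2, tile3, tile4's own z axis and vertical below 0.15 rad and value of joint bar below 0.05 rad and linear speed of each of tile0, tile1, tile2, tile3, tile4, pin below 0.02 m/s); the robot touches nothing.
It fails at once if mallet moved more than 30 mm (distance of mallet from where it was at the start of the episode above 0.03 m).
It fails at once if fragment moved more than 30 mm (distance of fragment from where it was at the start of the episode above 0.03 m).
It fails at once if trowel moved more than 30 mm (distance of trowel from where it was at the start of the episode above 0.03 m).
Of tile0, tile1, tile2, tile3, tile4 only 3 to 5 are there at a start; the rules pass over those that are not, and their reading is None.
At some moment in a run one of tile0, tile1, tile2, tile3, tile4 may be knocked a few centimetres aside while the robot is not near it.
It also fails if it takes over 210 s, if anything falls off the work surface, if the arm or the gripper's body presses on something with over 40 N, if the wrist force passes 120 N, or if a joint passes its speed limit or range.

## Working session

There is one attempt and no reset: what is moved stays moved. The work goes in short steps, Python scripts to look and compute and a tool call to move; the robot and the scene stay as the last step left them, time stands still between calls to the robot, and variables do not carry over. Pictures are saved under pics/ and viewed, at most 14 in all, crops included, and the job is handed in when it is done.

Besides the shell and the picture viewer there is one more tool, called after "Request:" in YAML: its name, and indented under it one key for each argument. move_arm: Moves the arm, as the interface text tells. Its arguments: {"type":"object","properties":{"steps":{"type":"array"}},"required":["steps"]}

```bash
mkdir -p pics; ls; cat > h.py <<'E'
import numpy as np, cv2
from scipy.spatial.transform import Rotation as R
from workcell import ctrl, cams
def cam(name):
    o=ctrl.get_obs(); d=cams.get_image(name)
    if name=="wrist":
        T=np.eye(4); T[:3,:3]=R.from_rotvec(o["orientation"]).as_matrix(); T[:3,3]=o["ee_pos"]
        M=T@np.array(d["mount"]); d["xyz"]=M[:3,3]; d["rotation"]=M[:3,:3]
    else:
        r=np.array(d["rotation"]); d["rotation"]=r if r.shape==(3,3) else R.from_rotvec(r).as_matrix()
    return d
def px2w(d,u,v,z):
    uv=np.atleast_2d(np.c_[u,v]).astype(float)
    ray=np.c_[uv,np.ones(len(uv))]@np.linalg.inv(np.array(d["camera_matrix"])).T@d["rotation"].T
    c=np.array(d["xyz"]); return c+ray*((z-c[2])/ray[:,2])[:,None]
def w2px(d,p):
    q=(np.atleast_2d(p)-np.array(d["xyz"]))@d["rotation"]; q=q@np.array(d["camera_matrix"]).T
    return q[:,:2]/q[:,2:]
def save(d,n,crop=None,s=1):
    im=cv2.cvtColor(np.array(d["image"]),cv2.COLOR_RGB2BGR)
    if crop: im=im[crop[1]:crop[3],crop[0]:crop[2]]
    cv2.imwrite("pics/"+n,cv2.resize(im,None,fx=s,fy=s))
E
python3 - <<'E'
from h import *
o=ctrl.get_obs(); print(o["ee_pos"],o["orientation"],o["t"],o["width"])
print(R.from_rotvec(o["orientation"]).as_matrix().round(3))
for n in ("top","scene"):
    d=cam(n); save(d,n+"0.png",s=1.4); print(n,d["xyz"],d["rotation"].round(3).tolist(),d["camera_matrix"])
    for t in "tile0 magazine bar pin pin_stand mallet fragment trowel".split():
        for b in cams.boxes_of(n,t): 
            if b["p"]>.2: print(t,round(b["p"],2),np.round(b["rect"]).tolist())
E
```

```text
pics
[206.91084509 589.18232747 221.91799022] [-5.27995594e-01 -3.09661034e+00  2.30519371e-03] 0.0 87.77013487542035
[[-0.943  0.331 -0.001]
 [ 0.331  0.943 -0.001]
 [ 0.    -0.001 -1.   ]]
top [ 488.80884387    9.06898808 1022.57158242] [[-0.0, -0.997, 0.078], [-1.0, -0.001, -0.019], [0.019, -0.078, -0.997]] [[419.16392287   0.         279.5358177 ]
 [  0.         419.16392287 198.89605172]
 [  0.           0.           1.        ]]
tile0 0.9 [134.0, 239.0, 28.0, 27.0]
tile0 0.71 [413.0, 204.0, 33.0, 32.0]
tile0 0.64 [158.0, 180.0, 30.0, 28.0]
tile0 0.56 [139.0, 289.0, 27.0, 31.0]
bar 0.61 [269.0, 193.0, 14.0, 50.0]
pin 0.54 [276.0, 222.0, 11.0, 6.0]
pin_stand 0.84 [354.0, 244.0, 23.0, 20.0]
mallet 0.84 [263.0, 84.0, 38.0, 95.0]
mallet 0.29 [354.0, 245.0, 25.0, 22.0]
fragment 0.57 [337.0, 141.0, 38.0, 34.0]
trowel 0.73 [423.0, 136.0, 32.0, 118.0]
trowel 0.51 [271.0, 202.0, 50.0, 70.0]
scene [1305.58058688 -731.72357884  940.81650708] [[0.692, 0.453, -0.562], [0.722, -0.429, 0.543], [0.005, -0.781, -0.624]] [[488.50333902   0.         272.72516463]
 [  0.         488.50333902 211.0120923 ]
 [  0.           0.           1.        ]]
tile0 0.75 [180.0, 299.0, 32.0, 26.0]
tile0 0.65 [353.0, 207.0, 28.0, 18.0]
tile0 0.63 [302.0, 169.0, 18.0, 17.0]
tile0 0.51 [329.0, 181.0, 28.0, 22.0]
tile0 0.49 [265.0, 193.0, 4.0, 12.0]
magazine 0.68 [279.0, 224.0, 61.0, 66.0]
bar 0.85 [280.0, 202.0, 43.0, 21.0]
bar 0.62 [352.0, 206.0, 27.0, 20.0]
pin 0.63 [266.0, 192.0, 6.0, 14.0]
pin_stand 0.96 [202.0, 247.0, 26.0, 34.0]
pin_stand 0.38 [283.0, 202.0, 34.0, 18.0]
mallet 0.9 [366.0, 277.0, 87.0, 56.0]
fragment 0.78 [273.0, 297.0, 40.0, 24.0]
trowel 0.69 [212.0, 346.0, 94.0, 77.0]
```

View pics/top0.png

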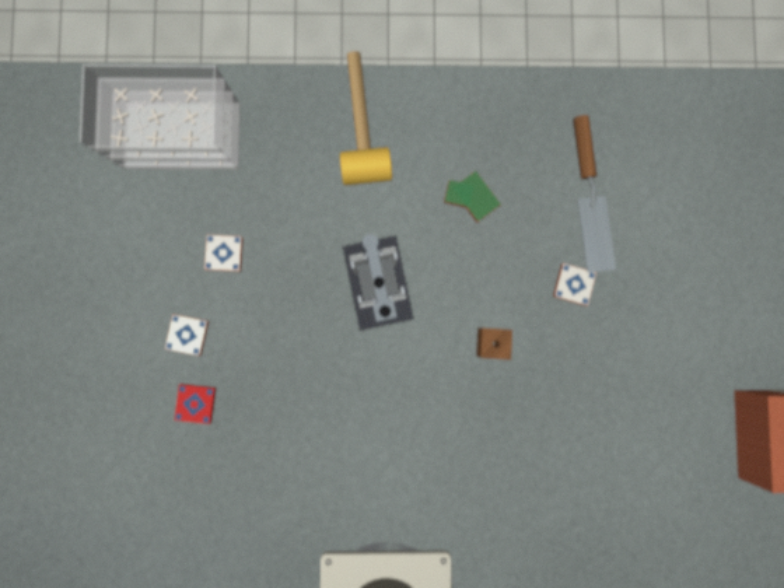

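View pics/scene0.png

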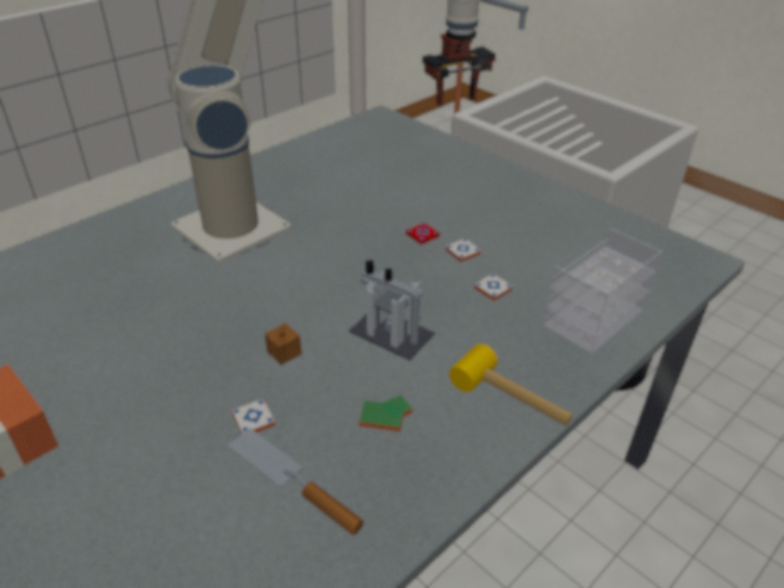

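The top view shows three blue and white tiles, at about (223,252), (187,335) and (575,284) in the 1.4x picture. There is also a red decoy at (195,403). The magazine is at (378,283), the pin at (385,311), the knob at (378,282) and the stand at (495,343). The trowel tip is close to the right-hand tile.

```bash
cat >> h.py <<'E'
def tiles(name,z=12.0):
    d=cam(name); im=np.array(d["image"]); out=[]
    for b in cams.cut_out(name,"tile0"):
        m=np.array(b["pixels"])
        if b["p"]<.3 or m.sum()<100: continue
        v,u=np.nonzero(m)
        w=px2w(d,u,v,z)[:,:2].astype(np.float32)
        c,s,a=cv2.minAreaRect(w)
        col=np.median(im[m],axis=0)
        out.append((round(b["p"],2),np.round(c,1).tolist(),np.round(s,1).tolist(),round(a,1),col.tolist()))
    return d,out
E
python3 - <<'E'
from h import *
d,o=tiles("top"); print(*o,sep="\n")
P=lambda u,v,z: px2w(d,u,v,z)[0].round(1)
print("pin",P(385/1.4,311/1.4,158),"knob",P(378/1.4,282/1.4,158),"stand",P(496/1.4,343/1.4,50))
print("base corners",[P(u/1.4,v/1.4,6).tolist() for u,v in((343,247),(396,236),(412,318),(360,329))])
w=cams.get_image("wrist"); print(np.round(w["mount"],3).tolist(),w["camera_matrix"])
E
```

```text
(0.76, [614.5, 279.4], [67.3, 63.3], 87.5, [194.0, 190.0, 188.5])
(0.69, [357.4, 321.7], [64.2, 59.9], 86.3, [172.0, 68.0, 71.5])
(0.59, [473.2, 338.0], [65.5, 60.7], 78.7, [201.5, 203.0, 199.0])
(0.56, [560.6, -327.2], [65.5, 63.3], 73.6, [186.5, 184.0, 181.0])
pin [508.5   1.6 158. ] knob [551.3  12.  158. ] stand [ 458.1 -183.    50. ]
base corners [[623.3, 73.5, 6.0], [642.9, -18.9, 6.0], [499.9, -46.4, 6.0], [480.9, 43.4, 6.0]]
[[-0.0, -0.968, -0.252, 66.825], [1.0, -0.0, -0.0, 0.106], [-0.0, -0.252, 0.968, -162.567], [0.0, 0.0, 0.0, 1.0]] [[301.7895712    0.         284.76101799]
 [  0.         301.7895712  209.4480547 ]
 [  0.           0.           1.        ]]
```

Request:
move_arm:
  steps:
    - [[0,0,0],-1,0]
    - [[0,0,0],-1,0]
    - [[0,0,0],-1,0]
    - [[0,0,0],-1,0]
    - [[0,0,0],-1,0]
    - [[0,0,0],-1,0]
    - [[0,0,0],-0.14,0]
    - [[-0.276,-0.98,0],0,0]
    - [[-0.276,-0.98,0],0,0]
    - [[-0.276,-0.98,0],0,0]
    - [[-0.276,-0.98,0],0,0]
    - [[-0.276,-0.98,0],0,0]
    - [[-0.276,-0.98,0],0,0]
    - [[-0.276,-0.98,0],0,0]
    - [[-0.276,-0.98,0],0,0]
    - [[-0.276,-0.98,0],0,0]
    - [[-0.276,-0.98,0],0,0]
    - [[-0.276,-0.98,0],0,0]
    - [[-0.276,-0.98,0],0,0]
    - [[-0.276,-0.98,0],0,0]

```text
t: 2.72
ee_pos: [358.2, 294.0, 222.9]
orientation: [-0.307, 3.126, 0.0]
ft_force: [0.7, -0.2, -0.3]
width: 87.7
grasp_force: 0.0
```

Request:
move_arm:
  steps:
    - [[-0.276,-0.98,0],0,0]
    - [[-0.276,-0.98,0],0,0]
    - [[-0.276,-0.98,0],0,0]
    - [[-0.276,-0.98,0],0,0]
    - [[-0.276,-0.98,0],0,0]
    - [[-0.276,-0.98,0],0,0]
    - [[-0.276,-0.98,0],0,0]
    - [[-0.276,-0.98,0],0,0]
    - [[-0.276,-0.98,0],0,0]
    - [[-0.276,-0.98,0],0,0]
    - [[-0.276,-0.98,0],0,0]
    - [[-0.276,-0.98,0],0,0]
    - [[-0.276,-0.98,0],0,0]
    - [[0,0,0],0,0]
    - [[0,0,0],0,0]
    - [[0,0,0],0,0]

```text
t: 4.05
ee_pos: [507.9, 0.7, 222.5]
orientation: [0.308, -3.126, -0.0]
ft_force: [-0.4, 0.4, 0.3]
width: 87.9
grasp_force: 0.0
```

```bash
cat >> h.py <<'E'
def plan(x,y,z,yaw=None):
    o=ctrl.get_obs(); M=R.from_rotvec(o["orientation"]).as_matrix(); p=np.array(o["ee_pos"])
    cur=np.degrees(np.arctan2(M[1,1],M[0,1])); yaw=cur if yaw is None else yaw
    t=-((yaw-cur+180)%360-180)/5
    a=np.radians(yaw); Y=np.array([np.cos(a),np.sin(a),0]); Z=np.array([0,0,-1.]); X=np.cross(Y,Z)
    dl=np.array([x,y,z])-p
    print("cur",p.round(1),"yaw",round(cur,1),"tilt",M[:,2].round(3),"| turn units",round(t,2),"shift units",np.round([dl@X/25,dl@Y/25,dl@Z/25],3),"t",round(o["t"],2),"q6",round(o["qpos"][5],2))
E
python3 - <<'E'
from h import *
d=cam("wrist"); save(d,"w1.png",s=1.4)
for t in "pin bar bar_knob magazine".split():
    for b in cams.boxes_of("wrist",t): print(t,round(b["p"],2),np.round(b["rect"],1).tolist(),px2w(d,b["rect"][0],b["rect"][1],158)[0].round(1))
plan(508.7,1.8,136,101.4)
E
```

```text
pin 0.59 [285.6, 219.4, 19.8, 27.3] [508.    0.6 158. ]
bar 0.84 [289.5, 266.2, 25.6, 135.5] [546.5  11.5 158. ]
bar_knob 0.94 [286.6, 268.0, 31.1, 136.0] [548.5   9.5 158. ]
magazine 0.8 [287.8, 251.7, 79.6, 167.9] [534.3   7.6 158. ]
cur [508.    1.2 222.7] yaw 101.4 tilt [-0.  0. -1.] | turn units -0.0 shift units [-0.032  0.019  3.47 ] t 4.3 q6 -1.79
```

View pics/w1.png

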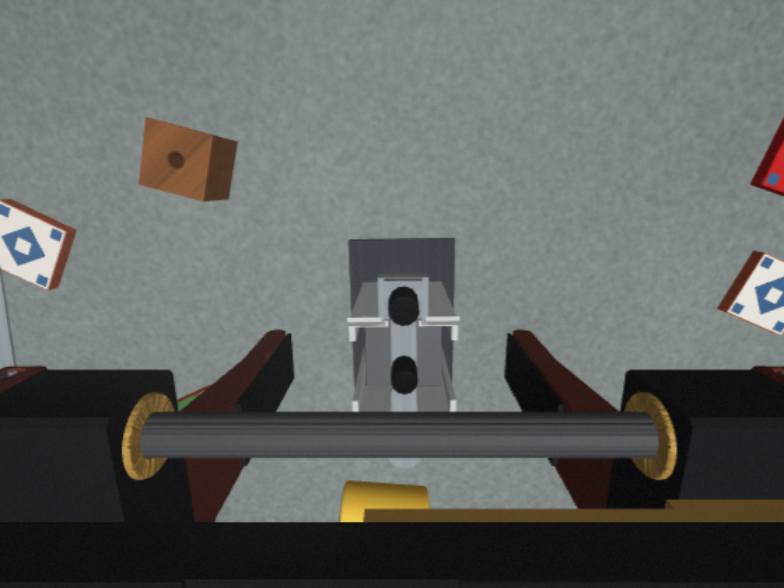

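```bash
python3 - <<'E'
from h import *
d=cam("wrist")
P=lambda u,v,z: px2w(d,u/1.4,v/1.4,z)[0].round(1)
print("pin",P(403.5,310,158),"knob",P(404,375,158),"front edge",P(402,238.5,6),P(349,239,6),P(455,238,6),"stand hole",P(176,159,50))
c=[P(u,v,50) for u,v in((147,118),(140,185),(206,201),(213,135))]; print(np.mean(c,0),c)
print("lips",P(348,321,128),P(459,321,128))
E
```

```text
pin [509.4   3.4 158. ] knob [548.3  11.7 158. ] front edge [ 4.888e+02 -3.000e-01  6.000e+00] [498.7 -46.9   6. ] [479.   46.2   6. ] stand hole [ 458.2 -181.5   50. ]
[ 459.15  -181.025   50.   ] [array([ 433.3, -204.5,   50. ]), array([ 482.9, -207.4,   50. ]), array([ 484.9, -156.6,   50. ]), array([ 435.5, -155.6,   50. ])]
lips [532.5 -27.8 128. ] [518.5  41.9 128. ]
```

Request:
move_arm:
  steps:
    - [[-0.06,0.06,0.5],0,0]
    - [[0,0,0.7],0,0]
    - [[0,0,0.7],0,0]
    - [[0,0,0.6],0,0]
    - [[0,0,0.5],0,0]
    - [[0,0,0.3],0,0]
    - [[0,0,0.13],0,0.3]
    - [[0,0,0],0,1]
    - [[0,0,0],0,1]
    - [[0,0,0],0,1]
    - [[0,0,0],0,1]
    - [[0,0,0],0,1]
    - [[0,0,0],0,1]
    - [[0,0,0],0,1]
    - [[0,0,0],0,1]
    - [[0,0,0],0,1]
    - [[0,0,0],0,1]
    - [[0,0,0],0,1]

```text
t: 5.85
ee_pos: [509.5, 2.2, 136.9]
orientation: [0.311, -3.126, -0.0]
ft_force: [-0.6, 0.3, 1.1]
width: 17.3
grasp_force: 30.0
```

Request:
move_arm:
  steps:
    - [[0,0,-0.4],0,1]
    - [[0,0,-0.6],0,1]
    - [[0,0,-0.8],0,1]
    - [[0,0,-0.8],0,1]
    - [[0,0,-0.7],0,1]
    - [[0.2,-0.4,-0.4],0,1]
    - [[0.4,-0.8,-0.3],0,1]
    - [[0.45,-0.9,0],0,1]
    - [[0.45,-0.9,0],0,1]
    - [[0.45,-0.9,0],0,1]
    - [[0.45,-0.9,0],0,1]
    - [[0.45,-0.9,0.4],0,1]
    - [[0.4,-0.6,0.7],0,1]
    - [[0.195,-0.39,0.8],0,1]
    - [[0,0,0.8],0,1]
    - [[0,0,0.8],0,1]
    - [[0,0,0.6],0,1]
    - [[0,0,0.5],0,1]
    - [[0,0,0.3],0,1]
    - [[0,0,0],0,1]

```text
t: 7.52
ee_pos: [456.6, -178.8, 113.2]
orientation: [0.31, -3.124, -0.002]
ft_force: [-1.0, -0.4, 0.2]
width: 16.8
grasp_force: 30.0
```

```bash
python3 - <<'E'
from h import *
d=cam("wrist"); save(d,"w2.png",s=1.4)
print(ctrl.get_obs()["width"])
plan(458.7,-181.3,53)
o=ctrl.get_obs();p=np.array(o["ee_pos"])
print("tip px*1.4",1.4*w2px(d,p-[0,0,43]),"stand top ctr px*1.4",1.4*w2px(d,[458.7,-181.3,50]))
E
```

```text
17.208128494703693
cur [ 457.3 -178.9  114.1] yaw 101.3 tilt [-0.001  0.001 -1.   ] | turn units -0.0 shift units [-0.036 -0.105  2.444] t 7.57 q6 -2.17
tip px*1.4 [[399.61646543 320.8674703 ]] stand top ctr px*1.4 [[394.74024179 310.57050085]]
```

View pics/w2.png

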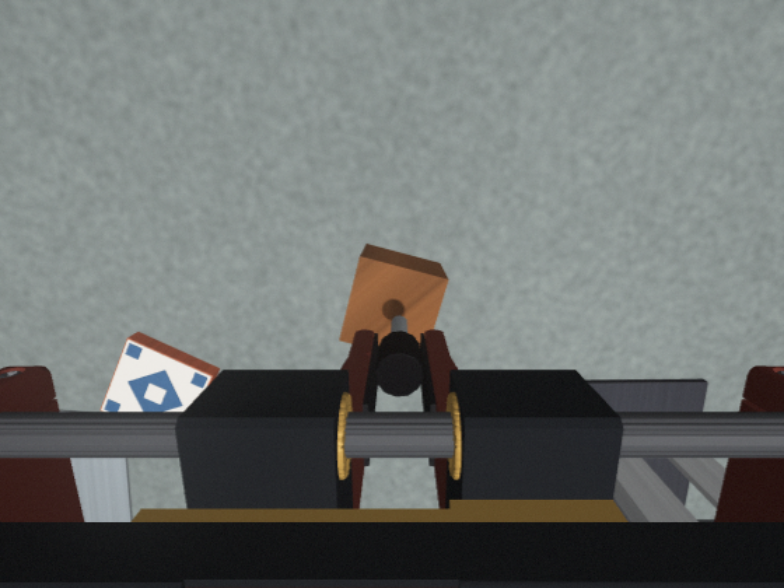

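Request:
move_arm:
  steps:
    - [[-0.01,-0.13,0.1],0,1]
    - [[0,0,0.2],0,1]
    - [[0,0,0.3],0,1]
    - [[0,0,0.3],0,1]
    - [[0,0,0.3],0,1]
    - [[0,0,0.3],0,1]
    - [[0,0,0.3],0,1]
    - [[0,0,0.3],0,1]
    - [[0,0,0.2],0,1]
    - [[0,0,0.08],0,1]
    - [[0,0,0],0,1]
    - [[0,0,0],0,1]

```text
t: 8.57
ee_pos: [458.9, -181.9, 54.9]
orientation: [0.311, -3.126, -0.0]
ft_force: [0.1, -0.6, -0.1]
width: 17.6
grasp_force: 30.0
```

Request:
move_arm:
  steps:
    - [[0,0,0],0,0.4]
    - [[0,0,0],0,0.4]
    - [[0,0,0],0,0.4]
    - [[0,0,0],0,0.4]
    - [[0,0,0],0,0.4]
    - [[0,0,-0.5],0,0.4]
    - [[0,0,-1],0,0.4]
    - [[0,0,-1],0,0.4]
    - [[0,0,-1],0,0.4]
    - [[0,0,-1],0,0.4]
    - [[0,0,-0.8],0,0.4]
    - [[0,0,-0.5],0,0.4]
    - [[0,0,0],0,0.4]

```text
t: 9.65
ee_pos: [460.4, -182.6, 202.8]
orientation: [-0.31, 3.121, -0.004]
ft_force: [1.3, -0.1, -0.5]
width: 52.8
grasp_force: 0.0
```

```bash
python3 - <<'E'
from h import *
d=cam("wrist"); save(d,"w3.png",s=1.4)
plan(458.7,-181.3,200)
print("head top px*1.4",1.4*w2px(d,[458.9,-181.5,74]))
E
```

```text
cur [ 459.6 -182.2  201.1] yaw 101.3 tilt [ 0.003 -0.001 -1.   ] | turn units -0.0 shift units [0.028 0.043 0.045] t 9.7 q6 -2.17
head top px*1.4 [[402.19670759 278.61818132]]
```

View pics/w3.png

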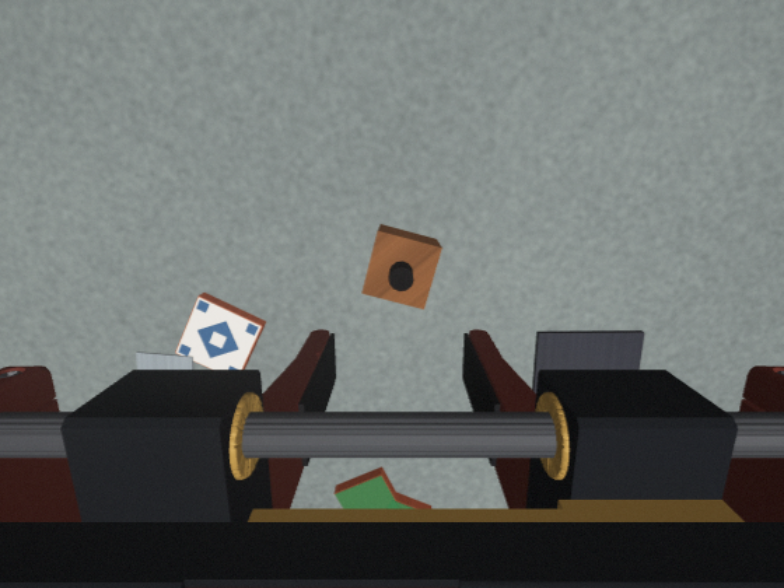

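Request:
move_arm:
  steps:
    - [[-0.3,0.5,0],0,1]
    - [[-0.5,0.8,0],0,1]
    - [[-0.6,0.95,0],0,1]
    - [[-0.6,0.95,0],0,1]
    - [[-0.6,0.95,0],0,1]
    - [[-0.6,0.95,0],0,1]
    - [[-0.6,0.95,0],0,1]
    - [[-0.6,0.95,0],0,1]
    - [[-0.5,0.8,0.2],0,1]
    - [[-0.27,0.46,0.5],0,1]
    - [[0,0,0.7],0,1]
    - [[0,0,0.6],0,1]
    - [[0,0,0.4],0,1]
    - [[0,0,0.1],0,1]
    - [[0,0,0],0,1]

```text
t: 10.95
ee_pos: [543.8, 45.6, 135.9]
orientation: [0.31, -3.123, -0.0]
ft_force: [-0.4, -0.1, -1.1]
width: 0.7
grasp_force: 0.0
```

```bash
python3 - <<'E'
from h import *
plan(545.2,45.8,139,101.4); o=ctrl.get_obs(); print(o["width"],o["ft_force"])
E
```

```text
cur [543.8  45.6 135.9] yaw 101.3 tilt [-0.003 -0.    -1.   ] | turn units -0.02 shift units [-0.055 -0.002 -0.125] t 10.95 q6 -1.71
0.6740182439361954 [-0.41737268 -0.13356508 -1.05122743]
```

Request:
move_arm:
  steps:
    - [[-0.05,-0.2,-0.15],0,1]
    - [[0,-0.36,0],0,1]
    - [[0.04,-0.27,0],0,1]
    - [[0.04,-0.27,0],0,1]
    - [[0.04,-0.27,0],0,1]
    - [[-0.03,-0.27,0],0,1]
    - [[-0.03,-0.27,0],0,1]
    - [[-0.04,-0.26,0],0,1]
    - [[-0.11,-0.24,0],0,1]
    - [[-0.11,-0.24,0],0,1]
    - [[-0.12,-0.24,0],0,1]
    - [[-0.18,-0.2,0],0,1]
    - [[-0.18,-0.2,0],0,1]
    - [[-0.18,-0.2,0],0,1]

```text
t: 12.12
ee_pos: [584.0, -35.8, 140.8]
orientation: [0.31, -3.124, 0.0]
ft_force: [-3.4, 0.9, -0.1]
width: 0.4
grasp_force: 1.0
```

Request:
move_arm:
  steps:
    - [[-0.23,-0.14,0],0,1]
    - [[-0.23,-0.14,0],0,1]
    - [[-0.23,-0.13,0],0,1]
    - [[-0.26,-0.06,0],0,1]
    - [[-0.26,-0.06,0],0,1]
    - [[-0.26,-0.06,0],0,1]
    - [[-0.2,0,0],0,1]
    - [[-0.2,0,0],0,1]
    - [[0,0,0],0,1]
    - [[0.3,0,0],0,1]
    - [[0.3,0.3,-0.6],0,0.5]
    - [[0,0.5,-1],0,0.2]
    - [[0.5,0.5,-0.9],0,0]
    - [[1,0.5,-0.2],0,0]
    - [[0.4,0.7,0],0,0]
    - [[0,0,0],0,0]

```text
t: 13.45
ee_pos: [557.4, 9.9, 209.8]
orientation: [-0.312, 3.125, 0.0]
ft_force: [0.6, 0.0, -0.2]
width: 36.6
grasp_force: 0.0
```

```bash
python3 - <<'E'
from h import *
d,o=tiles("top"); print(*o,sep="\n")
save(d,"top2.png",crop=(100,130,460,330),s=2.2)
d=cam("wrist"); save(d,"w4.png",s=1.4)
plan(562,13.5,210,101.5)
E
```

```text
(0.86, [560.3, -326.6], [62.4, 59.1], 74.5, [189.0, 188.0, 182.0])
(0.84, [472.4, 338.9], [63.7, 61.6], 78.7, [195.0, 196.0, 193.0])
(0.68, [614.2, 276.9], [62.9, 63.2], 87.8, [188.5, 187.5, 185.0])
(0.57, [358.2, 321.7], [64.4, 63.4], 83.2, [163.0, 69.0, 73.0])
cur [560.3   8.3 209.2] yaw 101.4 tilt [ 0.002 -0.    -1.   ] | turn units -0.03 shift units [-0.106  0.19  -0.031] t 13.6 q6 -1.78
```

View pics/w4.png

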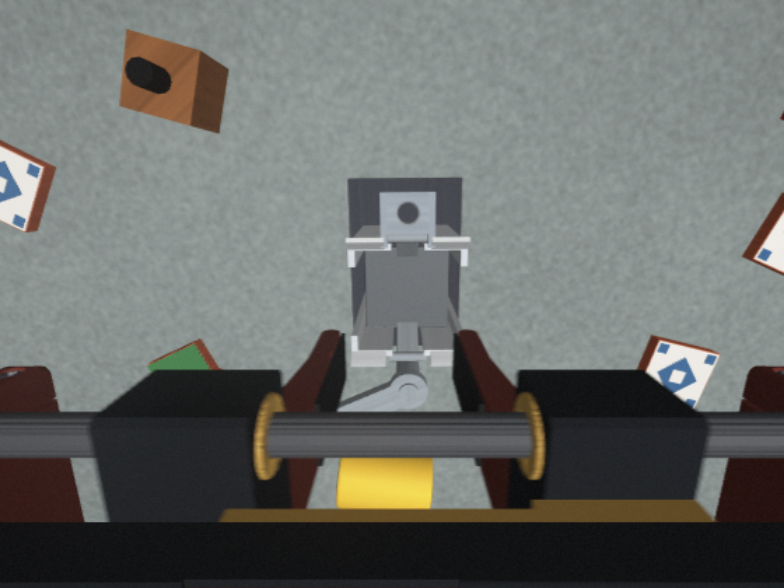

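The bar is now swung open and points to the left at (340,405), with its pivot at (408,388). The lug hole is visible at (408,212) and the channel is empty.

```bash
python3 - <<'E'
from h import *
d=cam("wrist"); o=ctrl.get_obs(); print(np.round(o["ee_pos"],1))
P=lambda u,v,z: px2w(d,u/1.4,v/1.4,z)[0].round(1)
l=P(408,212,124); p=P(408,388,134); a=P(348,178,6); b=P(462,178,6)
print("lug",l,"pivot",p,"front",a,b,(a+b)/2, "yaw y",np.degrees(np.arctan2(*(b-a)[[1,0]])), "yaw x",np.degrees(np.arctan2(*(p-l)[[1,0]])))
print("ctr from lug/pivot",(l+p)/2, "from front",(a+b)/2+75*np.array([.98,.199,0]))
plan(472.4,338.6,200,78.7)
E
```

```text
[560.5   8.1 209. ]
lug [509.6   2.8 124. ] pivot [613.8  24.1 134. ] front [499.3 -48.    6. ] [480.6  45.4   6. ] [489.95  -1.3    6.  ] yaw y 101.32172901071024 yaw x 11.552933585481872
ctr from lug/pivot [561.7   13.45 129.  ] from front [563.45   13.625   6.   ]
cur [560.5   8.1 209. ] yaw 101.3 tilt [ 0.002 -0.    -1.   ] | turn units 4.53 shift units [ 6.045 12.272  0.358] t 13.65 q6 -1.78
```

Request:
move_arm:
  steps:
    - [[0,0,0],1,0]
    - [[0,0,0],1,0]
    - [[0,0,0],1,0]
    - [[0,0,0],1,0]
    - [[0.3,0.6,0],0.53,0]
    - [[0.45,0.9,0],0,0]
    - [[0.49,0.99,0],0,0]
    - [[0.49,0.99,0],0,0]
    - [[0.49,0.99,0],0,0]
    - [[0.49,0.99,0],0,0]
    - [[0.49,0.99,0],0,0]
    - [[0.49,0.99,0],0,0]
    - [[0.49,0.99,0],0,0]
    - [[0.49,0.99,0],0,0]
    - [[0.49,0.99,0.3],0,0]
    - [[0.49,0.99,0.5],0,0]
    - [[0.42,0.86,0.7],0,0]
    - [[0,0,0.7],0,0]
    - [[0,0,0.5],0,0]
    - [[0,0,0.3],0,0]

```text
t: 15.32
ee_pos: [470.0, 338.2, 131.6]
orientation: [-0.309, -3.125, 0.003]
ft_force: [0.2, 0.0, -0.2]
width: 87.9
grasp_force: 0.0
```

Request:
move_arm:
  steps:
    - [[0,0,0],0,0]
    - [[0,0,0],0,0]

```text
t: 15.48
ee_pos: [470.7, 338.0, 133.5]
orientation: [-0.311, -3.126, 0.001]
ft_force: [0.1, -0.1, 0.6]
width: 87.7
grasp_force: 0.0
```

```bash
python3 - <<'E'
from h import *
d,o=tiles("wrist"); print(*o,sep="\n"); save(d,"w5.png",s=1.4)
plan(472.4,338.6,3,78.7)
E
```

```text
(0.73, [619.6, 280.4], [61.1, 47.2], 87.3, [219.0, 214.0, 207.0])
(0.69, [356.3, 322.8], [60.4, 60.7], 83.6, [186.0, 46.0, 46.0])
(0.64, [472.0, 340.4], [61.0, 62.6], 78.9, [221.0, 217.0, 209.0])
cur [471.1 338.5 134.5] yaw 78.6 tilt [ 0.001  0.001 -1.   ] | turn units -0.01 shift units [-0.051  0.015  5.261] t 15.58 q6 -0.77
```

View pics/w5.png

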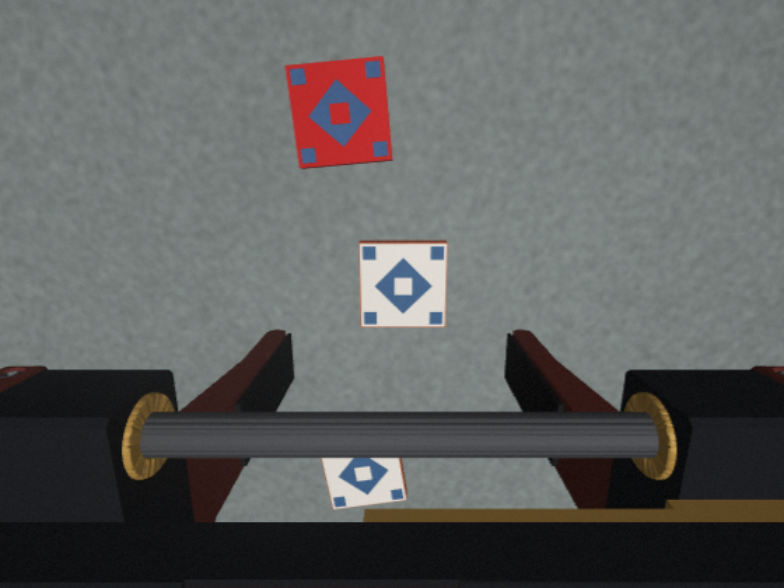

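Request:
move_arm:
  steps:
    - [[-0.06,0.1,0.5],0,0]
    - [[0,0,0.8],0,0]
    - [[0,0,0.9],0,0]
    - [[0,0,0.9],0,0]
    - [[0,0,0.8],0,0]
    - [[0,0,0.6],0,0]
    - [[0,0,0.4],0,0]
    - [[0,0,0.2],0,0]
    - [[0,0,0.12],0,0]
    - [[0,0,0],0,0]
    - [[0,0,0],0,1]
    - [[0,0,0],0,1]
    - [[0,0,0],0,1]
    - [[0,0,0],0,1]
    - [[0,0,0],0,1]
    - [[0,0,0],0,1]
    - [[0,0,0],0,1]
    - [[0,0,0],0,1]

```text
t: 17.08
ee_pos: [472.3, 341.0, 3.7]
orientation: [0.309, 3.126, 0.001]
ft_force: [-1.0, -0.1, 5.8]
width: 59.9
grasp_force: 30.0
```

Request:
move_arm:
  steps:
    - [[0,0,-0.3],0,1]
    - [[0,0,-0.7],0,1]
    - [[0,0,-1],-1,1]
    - [[0,0,-1],-1,1]
    - [[0,0,-1],-1,1]
    - [[0,0,-1],-1,1]
    - [[0,0,-1],-0.53,1]
    - [[-0.03,-0.5,-0.7],0,1]
    - [[-0.06,-0.9,-0.3],0,1]
    - [[-0.07,-0.98,0],0,1]
    - [[-0.07,-0.98,0],0,1]
    - [[-0.07,-0.98,0],0,1]
    - [[-0.07,-0.98,0],0,1]
    - [[-0.07,-0.98,0],0,1]
    - [[-0.07,-0.98,0],0,1]
    - [[-0.07,-0.98,0],0,1]
    - [[-0.07,-0.98,0],0,1]
    - [[-0.07,-0.98,0],0,1]
    - [[-0.07,-0.98,0],0,1]
    - [[-0.07,-0.98,0],0,1]

```text
t: 18.75
ee_pos: [552.9, 45.4, 178.3]
orientation: [0.31, -3.126, -0.0]
ft_force: [0.7, 0.2, -0.7]
width: 59.8
grasp_force: 30.0
```

Request:
move_arm:
  steps:
    - [[-0.06,-0.85,0],0,1]
    - [[0,-0.5,0],0,1]
    - [[0,0,0],0,1]
    - [[0,0,0],0,1]
    - [[0,0,0],0,1]

```text
t: 19.17
ee_pos: [560.7, 14.6, 178.1]
orientation: [0.311, -3.126, -0.001]
ft_force: [-0.4, 0.4, -0.8]
width: 59.7
grasp_force: 30.0
```

```bash
python3 - <<'E'
from h import *
d=cam("wrist"); save(d,"w6.png",s=1.4)
o=ctrl.get_obs(); print(o["width"],o["grasp_force"],o["ft_force"])
plan(562,13.5,0,101.4)
print(1.4*w2px(d,[509.6,2.8,124]))
E
```

```text
59.38651665014987 29.99989092350006 [-0.20199291  0.39771583 -1.40503245]
cur [560.7  14.8 178.1] yaw 101.4 tilt [-0.  0. -1.] | turn units -0.0 shift units [-0.04  -0.062  7.125] t 19.22 q6 -1.76
[[397.22646572 213.26178837]]
```

View pics/w6.png

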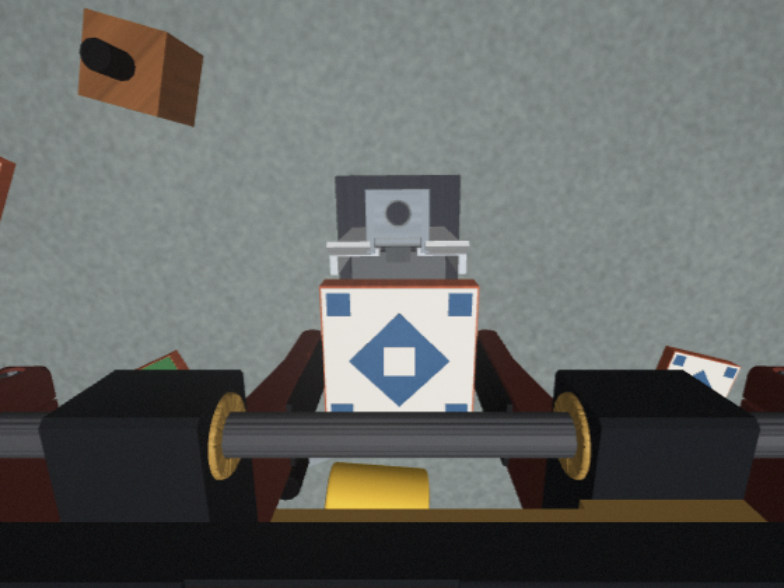

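Request:
move_arm:
  steps:
    - [[0,-0.05,0.4],0,1]
    - [[0,0,0.6],0,1]
    - [[0,0,0.4],0,1]
    - [[0,0,0.3],0,1]
    - [[0,0,0.2],0,1]
    - [[0,0,0.2],0,1]
    - [[0,0,0.2],0,1]
    - [[0,0,0],0,1]

```text
t: 19.88
ee_pos: [561.0, 12.6, 119.8]
orientation: [0.31, -3.125, -0.0]
ft_force: [-0.3, -0.8, -1.0]
width: 59.7
grasp_force: 30.0
```

```bash
python3 - <<'E'
from h import *
o=ctrl.get_obs(); print(o["width"],o["grasp_force"],o["ft_force"]); plan(562,13.5,72,101.4)
E
```

```text
59.748903057573116 29.99979794025421 [-0.29923779 -0.76634123 -0.9512521 ]
cur [561.   12.6 119.8] yaw 101.3 tilt [-0.001  0.    -1.   ] | turn units -0.01 shift units [-0.047  0.027  1.912] t 19.88 q6 -1.77
```

Request:
move_arm:
  steps:
    - [[0,0.02,0.2],0,1]
    - [[0,0,0.2],0,1]
    - [[0,0,0.2],0,1]
    - [[0,0,0.2],0,1]
    - [[0,0,0.2],0,1]
    - [[0,0,0.2],0,1]
    - [[0,0,0.2],0,1]

```text
t: 20.47
ee_pos: [561.6, 13.0, 85.4]
orientation: [-0.31, 3.126, -0.0]
ft_force: [0.2, 0.3, 2.7]
width: 59.6
grasp_force: 30.0
```

Request:
move_arm:
  steps:
    - [[0,0,0.2],0,1]
    - [[0,0,0.2],0,1]
    - [[0,0,0.1],0,1]
    - [[0,0,0],0,1]
    - [[0,0,0],0,1]

```text
t: 20.88
ee_pos: [561.4, 13.0, 73.0]
orientation: [0.311, -3.126, 0.0]
ft_force: [1.0, -0.3, 2.4]
width: 59.4
grasp_force: 30.0
```

Request:
move_arm:
  steps:
    - [[0,0,0.08],0,1]
    - [[0,0,0],0,0]
    - [[0,0,0],0,0]
    - [[0,0,0],0,0]
    - [[0,0,0],0,0]
    - [[0,0,0],0,0]
    - [[0,0,-0.4],0,0]
    - [[0,0,-0.8],0,0]
    - [[0,0,-1],0,0]
    - [[0,0,-1],0,0]
    - [[0,0,-1],0,0]
    - [[0,0,-0.8],0,0]
    - [[0,0,-0.3],0,0]
    - [[0,0,0],0,0]
    - [[0,0,0],0,0]

```text
t: 22.13
ee_pos: [561.1, 13.0, 203.6]
orientation: [-0.311, 3.126, -0.0]
ft_force: [0.4, 0.3, -0.1]
width: 87.8
grasp_force: 0.0
```

```bash
python3 - <<'E'
from h import *
d=cam("wrist"); save(d,"w7.png",crop=(200,100,380,320),s=2.7)
t,o=tiles("top"); print(*o,sep="\n")
plan(614.5,279,130,87.6)
E
```

```text
(0.87, [560.0, -327.7], [63.2, 60.8], 72.1, [188.0, 184.0, 179.0])
(0.81, [612.2, 278.6], [65.0, 58.7], 87.3, [194.0, 192.0, 187.0])
(0.73, [357.5, 321.7], [63.1, 61.4], 83.7, [165.0, 67.0, 71.0])
cur [560.3  13.  202.2] yaw 101.3 tilt [-0.003 -0.    -1.   ] | turn units 2.75 shift units [-1.719 10.72   2.888] t 22.28 q6 -1.77
```

View pics/w7.png

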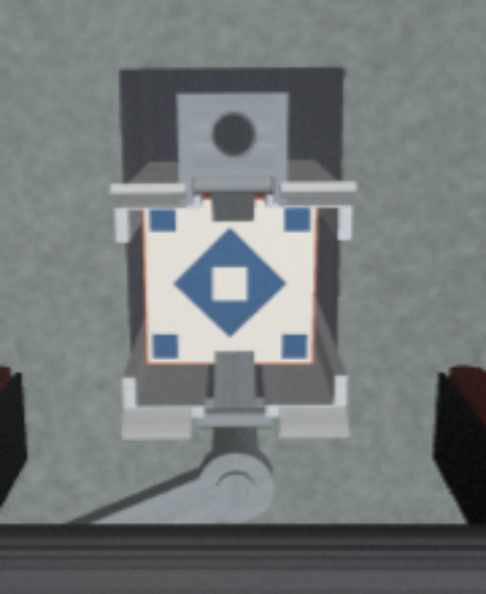

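The tile sits under both catches, with its centre at about (230,283) and the catches overlapping its top and bottom edges. On to the second tile.

Request:
move_arm:
  steps:
    - [[0,0,0],1,0]
    - [[0,0,0],1,0]
    - [[0,0,0],0.75,0]
    - [[-0.1,0.6,0],0,0]
    - [[-0.16,0.95,0],0,0]
    - [[-0.16,1,0],0,0]
    - [[-0.16,1,0],0,0]
    - [[-0.16,1,0],0,0]
    - [[-0.16,1,0],0,0]
    - [[-0.16,1,0],0,0]
    - [[-0.16,1,0],0,0]
    - [[-0.16,1,0.3],0,0]
    - [[-0.16,1,0.5],0,0]
    - [[-0.16,0.8,0.7],0,0]
    - [[-0.12,0.37,0.7],0,0]
    - [[0,0,0.5],0,0]
    - [[0,0,0.2],0,0]
    - [[0,0,0],0,0]
    - [[0,0,0],0,0]

```text
t: 23.87
ee_pos: [617.8, 277.9, 130.9]
orientation: [-0.067, -3.14, 0.001]
ft_force: [0.7, -0.2, 0.3]
width: 87.9
grasp_force: 0.0
```

```bash
cat >> h.py <<'E'
def patch():
    """white/blue face nearest the tool axis in the wrist picture -> centre, size, angle at z=12"""
    d=cam("wrist"); best=None
    for b in cams.cut_out("wrist","tile0"):
        m=np.array(b["pixels"]).astype(np.uint8); im=np.array(d["image"]).astype(int)
        face=(m>0)&(im[...,2]>=im[...,0]-25)   # drop terracotta sides
        if face.sum()<800: continue
        v,u=np.nonzero(face); w=px2w(d,u,v,12)[:,:2].astype(np.float32)
        c,s,a=cv2.minAreaRect(w); o=np.array(ctrl.get_obs()["ee_pos"])[:2]
        print(round(b["p"],2),np.round(c,1),np.round(s,1),round(a,1),"mean",w.mean(0).round(1),"dist",np.linalg.norm(np.array(c)-o).round(1))
    return d
E
python3 - <<'E'
from h import *
d=patch(); save(d,"w8.png",s=1.4); plan(614,279.5,4,87.5)
E
```

```text
0.71 [613.1 280.4] [58.1 57.6] 87.4 mean [612.8 280.4] dist 5.8
cur [618.6 278.3 132.2] yaw 87.5 tilt [ 0.001  0.    -1.   ] | turn units 0.01 shift units [0.185 0.042 5.127] t 23.97 q6 -1.12
```

Request:
move_arm:
  steps:
    - [[0.22,0.075,0.5],0,0]
    - [[0,0,0.8],0,0]
    - [[0,0,0.9],0,0]
    - [[0,0,0.9],0,0]
    - [[0,0,0.8],0,0]
    - [[0,0,0.5],0,0]
    - [[0,0,0.4],0,0]
    - [[0,0,0.2],0,0]
    - [[0,0,0.12],0,0]
    - [[0,0,0],0,0]
    - [[0,0,0],0,1]
    - [[0,0,0],0,1]
    - [[0,0,0],0,1]
    - [[0,0,0],0,1]
    - [[0,0,0],0,1]
    - [[0,0,0],0,1]
    - [[0,0,0],0,1]
    - [[0,0,0],0,1]

```text
t: 25.47
ee_pos: [612.8, 281.1, 3.6]
orientation: [0.066, 3.14, 0.0]
ft_force: [-1.0, 0.2, 5.3]
width: 59.8
grasp_force: 30.0
```

```bash
python3 - <<'E'
from h import *
o=ctrl.get_obs(); print(o["width"],o["grasp_force"],o["ft_force"]); plan(562,13.5,178,101.4)
E
```

```text
59.77321062392068 29.99892085790634 [-0.96481212  0.22143938  5.28968634]
cur [612.8 281.1   3.6] yaw 87.6 tilt [ 0.001  0.    -1.   ] | turn units -2.76 shift units [  4.109 -10.092  -6.974] t 25.47 q6 -1.12
```

Request:
move_arm:
  steps:
    - [[0,0,-0.3],0,1]
    - [[0,0,-0.7],0,1]
    - [[0,0,-1],-1,1]
    - [[0,0,-1],-1,1]
    - [[0,0,-1],-0.76,1]
    - [[0,0,-1],0,1]
    - [[0,0,-1],0,1]
    - [[0.2,-0.5,-0.7],0,1]
    - [[0.35,-0.85,-0.27],0,1]
    - [[0.4,-0.98,0],0,1]
    - [[0.4,-0.98,0],0,1]
    - [[0.4,-0.98,0],0,1]
    - [[0.4,-0.98,0],0,1]
    - [[0.4,-0.98,0],0,1]
    - [[0.4,-0.98,0],0,1]
    - [[0.4,-0.98,0],0,1]
    - [[0.4,-0.98,0],0,1]
    - [[0.26,-0.6,0],0,1]
    - [[0.1,-0.3,0],0,1]
    - [[0,0,0],0,1]

```text
t: 27.13
ee_pos: [561.4, 12.1, 177.5]
orientation: [0.309, -3.126, 0.0]
ft_force: [-0.5, -0.2, -1.3]
width: 59.6
grasp_force: 30.0
```

Request:
move_arm:
  steps:
    - [[0,0,0],0,1]
    - [[0,0,0],0,1]
    - [[0,0,0],0,1]

```text
t: 27.38
ee_pos: [561.9, 14.4, 177.4]
orientation: [-0.314, 3.126, 0.0]
ft_force: [0.2, 0.2, -1.7]
width: 59.5
grasp_force: 30.0
```

```bash
cat >> h.py <<'E'
def held():
    d=cam("wrist"); o=ctrl.get_obs(); p=np.array(o["ee_pos"]); M=R.from_rotvec(o["orientation"]).as_matrix()
    print("w",round(o["width"],1),"f",np.round(o["ft_force"],1)); plan(562,13.5,72,101.4)
    im=np.array(d["image"]).astype(int); roi=np.zeros(im.shape[:2],bool); roi[195:300,210:355]=1
    blue=roi&(im[...,2]-im[...,0]>40)
    n,l,st,ce=cv2.connectedComponentsWithStats(blue.astype(np.uint8)); i=1+np.argmax(st[1:,4])
    x,y,w,h=st[i,:4]; u,v=x+(w-1)/2,y+(h-1)/2
    q=px2w(d,u,v,p[2]+8.4)[0]-p
    print("tile centre in tool x,y (mm):",(M.T@q)[:2].round(1),"blue box",[x,y,w,h])
    return d
E
python3 - <<'E'
from h import *
d=held(); save(d,"w9.png",s=1.4)
E
```

```text
w 59.9 f [-0.2  0.1 -0.5]
cur [561.9  14.4 177.4] yaw 101.5 tilt [ 0.  0. -1.] | turn units 0.01 shift units [ 3.000e-03 -3.700e-02  4.216e+00] t 27.43 q6 -1.77
tile centre in tool x,y (mm): [ 0.1 -0.7] blue box [np.int32(250), np.int32(224), np.int32(71), np.int32(66)]
```

Request:
move_arm:
  steps:
    - [[0,-0.03,0.4],0,1]
    - [[0,0,0.6],0,1]
    - [[0,0,0.4],0,1]
    - [[0,0,0.3],0,1]
    - [[0,0,0.2],0,1]
    - [[0,0,0.2],0,1]
    - [[0,0,0.2],0,1]
    - [[0,0,0],0,1]

```text
t: 28.1
ee_pos: [561.5, 12.7, 119.1]
orientation: [0.312, -3.125, -0.0]
ft_force: [-0.5, 0.0, -1.8]
width: 59.6
grasp_force: 30.0
```

Request:
move_arm:
  steps:
    - [[0,0,0.2],0,1]
    - [[0,0,0.2],0,1]
    - [[0,0,0.2],0,1]
    - [[0,0,0.2],0,1]
    - [[0,0,0.2],0,1]
    - [[0,0,0.2],0,1]
    - [[0,0,0.2],0,1]

```text
t: 28.68
ee_pos: [563.3, 13.0, 85.5]
orientation: [-0.312, 3.123, 0.0]
ft_force: [-0.2, 2.8, 5.9]
width: 59.4
grasp_force: 30.0
```

Request:
move_arm:
  steps:
    - [[0,0,0.2],0,1]
    - [[0,0,0.2],0,1]
    - [[0,0,0.1],0,1]
    - [[0,0,0.05],0,1]
    - [[0,0,0],0,1]

```text
t: 29.1
ee_pos: [563.0, 12.9, 71.4]
orientation: [-0.312, 3.124, 0.0]
ft_force: [2.5, 3.7, 1.0]
width: 59.4
grasp_force: 30.0
```

```bash
python3 - <<'E'
from h import *
d=held()
E
```

```text
w 59.7 f [3.4 3.4 1.1]
cur [562.9  12.9  71.5] yaw 101.4 tilt [ 0.002  0.    -1.   ] | turn units -0.0 shift units [ 0.031  0.03  -0.021] t 29.15 q6 -1.77
tile centre in tool x,y (mm): [ 0.1 -0.7] blue box [np.int32(250), np.int32(224), np.int32(71), np.int32(66)]
```

Request:
move_arm:
  steps:
    - [[0,0,0],0,0]
    - [[0,0,0],0,0]
    - [[0,0,0],0,0]
    - [[0,0,0],0,0]
    - [[0,0,0],0,0]
    - [[0,0,-0.4],0,0]
    - [[0,0,-0.8],0,0]
    - [[0,0,-1],0,0]
    - [[0,0,-1],0,0]
    - [[0,0,-1],0,0]
    - [[0,0,-0.8],0,0]
    - [[0,0,-0.3],0,0]
    - [[0,0,0],0,0]
    - [[0,0,0],0,0]

```text
t: 30.32
ee_pos: [561.6, 12.7, 203.6]
orientation: [-0.312, 3.126, -0.0]
ft_force: [0.4, 1.2, -0.8]
width: 87.5
grasp_force: 0.0
```

```bash
python3 - <<'E'
from h import *
d=cam("wrist"); save(d,"w10.png",crop=(200,100,380,320),s=2.7)
t,o=tiles("top"); print(*o,sep="\n")
plan(560.2,-327.2,130,73.3)
E
```

```text
(0.9, [356.7, 323.4], [69.4, 63.9], 85.6, [161.0, 70.0, 75.0])
(0.64, [559.3, -327.4], [64.1, 62.1], 73.3, [183.0, 181.0, 176.5])
cur [560.9  12.7 202.2] yaw 101.4 tilt [-0.003 -0.    -1.   ] | turn units 5.62 shift units [ -3.881 -13.03    2.887] t 30.47 q6 -1.77
```

View pics/w10.png

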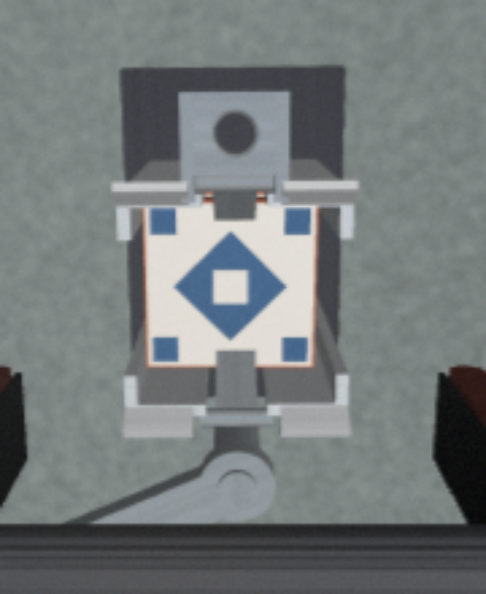

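Request:
move_arm:
  steps:
    - [[0,0,0],1,0]
    - [[0,0,0],1,0]
    - [[0,0,0],1,0]
    - [[0,0,0],1,0]
    - [[0,0,0],1,0]
    - [[-0.15,-0.5,0],0.62,0]
    - [[-0.25,-0.85,0],0,0]
    - [[-0.29,-0.98,0],0,0]
    - [[-0.29,-0.98,0],0,0]
    - [[-0.29,-0.98,0],0,0]
    - [[-0.29,-0.98,0],0,0]
    - [[-0.29,-0.98,0],0,0]
    - [[-0.29,-0.98,0],0,0]
    - [[-0.29,-0.98,0],0,0]
    - [[-0.29,-0.98,0],0,0]
    - [[-0.29,-0.98,0],0,0]
    - [[-0.29,-0.98,0.3],0,0]
    - [[-0.29,-0.9,0.6],0,0]
    - [[-0.2,-0.7,0.7],0,0]
    - [[-0.09,-0.28,0.7],0,0]

```text
t: 32.13
ee_pos: [561.2, -329.5, 144.2]
orientation: [-0.459, -3.107, 0.0]
ft_force: [0.3, 0.5, -0.1]
width: 88.0
grasp_force: 0.0
```

Request:
move_arm:
  steps:
    - [[0,0,0.4],0,0]
    - [[0,0,0.19],0,0]
    - [[0,0,0],0,0]
    - [[0,0,0],0,0]

```text
t: 32.47
ee_pos: [561.9, -326.3, 131.3]
orientation: [-0.455, -3.108, -0.001]
ft_force: [-0.4, 0.1, 0.1]
width: 87.8
grasp_force: 0.0
```

```bash
python3 - <<'E'
from h import *
d=patch(); save(d,"w11.png",s=1.4); plan(560.2,-327.2,4,73.3)
E
```

```text
0.75 [ 558.1 -328.7] [57.7 61. ] 74.0 mean [ 558.8 -328.6] dist 4.9
cur [ 562.5 -326.7  132.4] yaw 73.4 tilt [ 0.001 -0.001 -1.   ] | turn units 0.01 shift units [ 0.084 -0.045  5.136] t 32.57 q6 -1.82
```

View pics/w11.png

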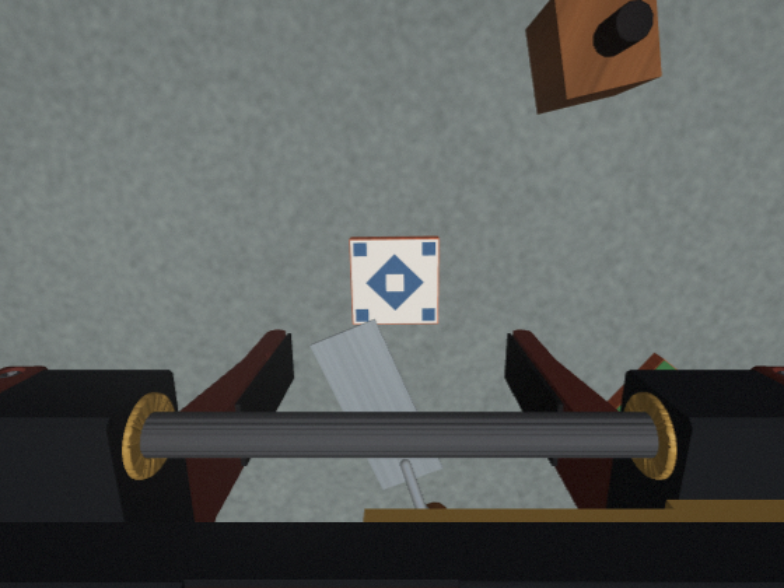

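Request:
move_arm:
  steps:
    - [[0.13,-0.11,0.5],0,0]
    - [[0,0,0.8],0,0]
    - [[0,0,0.9],0,0]
    - [[0,0,0.9],0,0]
    - [[0,0,0.8],0,0]
    - [[0,0,0.5],0,0]
    - [[0,0,0.4],0,0]
    - [[0,0,0.2],0,0]
    - [[0,0,0.12],0,0]
    - [[0,0,0],0,0]
    - [[0,0,0],0,1]
    - [[0,0,0],0,1]
    - [[0,0,0],0,1]
    - [[0,0,0],0,1]
    - [[0,0,0],0,1]
    - [[0,0,0],0,1]
    - [[0,0,0],0,1]
    - [[0,0,0],0,1]

```text
t: 34.07
ee_pos: [558.2, -329.0, 4.0]
orientation: [0.456, 3.108, -0.0]
ft_force: [-1.5, 0.6, 5.6]
width: 59.4
grasp_force: 30.0
```

Request:
move_arm:
  steps:
    - [[0.15,0,-0.02],0,1]
    - [[0.25,0,-0.02],0,1]
    - [[0.2,0,-0.2],0,1]
    - [[0,0,-0.5],0,1]
    - [[0,0,-0.8],0,1]
    - [[0,0,-1],0,1]
    - [[0,0,-1],0,1]
    - [[0,0,-1],-1,1]
    - [[0,0,-1],-1,1]
    - [[0,0,-0.8],-1,1]
    - [[0,0,-0.5],-1,1]
    - [[0,0,-0.1],-1,1]
    - [[0,0,0],-0.6,1]
    - [[0,0,0],0,1]

```text
t: 35.23
ee_pos: [543.6, -324.7, 178.5]
orientation: [-0.312, 3.125, -0.002]
ft_force: [0.1, -0.2, -0.6]
width: 59.7
grasp_force: 30.0
```

```bash
python3 - <<'E'
from h import *
o=ctrl.get_obs(); print(o["width"],o["grasp_force"],o["ft_force"]); plan(562,13.5,178,101.4)
E
```

```text
59.72407231567613 29.950050115585327 [ 0.12215273 -0.23094346 -0.55864738]
cur [ 543.6 -324.7  178.5] yaw 101.4 tilt [ 0.001 -0.001 -1.   ] | turn units -0.0 shift units [-3.395 13.116  0.022] t 35.23 q6 -2.33
```

Request:
move_arm:
  steps:
    - [[-0.12,0.5,0],0,1]
    - [[-0.23,0.9,0],0,1]
    - [[-0.25,0.98,0],0,1]
    - [[-0.25,0.98,0],0,1]
    - [[-0.25,0.98,0],0,1]
    - [[-0.25,0.98,0],0,1]
    - [[-0.25,0.98,0],0,1]
    - [[-0.25,0.98,0],0,1]
    - [[-0.25,0.98,0],0,1]
    - [[-0.25,0.98,0],0,1]
    - [[-0.25,0.98,0],0,1]
    - [[-0.25,0.98,0],0,1]
    - [[-0.25,0.98,0],0,1]
    - [[-0.2,0.6,0],0,1]
    - [[-0.1,0.34,0],0,1]
    - [[0,0,0],0,1]
    - [[0,0,0],0,1]
    - [[0,0,0],0,1]
    - [[0,0,0],0,1]

```text
t: 36.82
ee_pos: [562.5, 12.8, 176.9]
orientation: [0.307, -3.126, 0.0]
ft_force: [-0.8, 0.9, -0.5]
width: 59.6
grasp_force: 30.0
```

```bash
python3 - <<'E'
from h import *
d=held()
E
```

```text
w 59.3 f [-0.3 -0.1 -1.4]
cur [562.5  12.8 176.9] yaw 101.2 tilt [-0. -0. -1.] | turn units -0.04 shift units [0.016 0.032 4.196] t 36.87 q6 -1.76
tile centre in tool x,y (mm): [-0.3 -0.9] blue box [np.int32(250), np.int32(225), np.int32(70), np.int32(66)]
```

Request:
move_arm:
  steps:
    - [[0.02,0.02,0.4],0,1]
    - [[0,0,0.6],0,1]
    - [[0,0,0.4],0,1]
    - [[0,0,0.3],0,1]
    - [[0,0,0.2],0,1]
    - [[0,0,0.2],0,1]
    - [[0,0,0.2],0,1]
    - [[0,0,0],0,1]

```text
t: 37.53
ee_pos: [561.7, 14.1, 118.6]
orientation: [0.309, -3.125, -0.0]
ft_force: [0.9, 0.3, -1.4]
width: 59.2
grasp_force: 30.0
```

Request:
move_arm:
  steps:
    - [[0,0,0.2],0,1]
    - [[0,0,0.2],0,1]
    - [[0,0,0.2],0,1]
    - [[0,0,0.2],0,1]
    - [[0,0,0.2],0,1]
    - [[0,0,0.2],0,1]
    - [[0,0,0.2],0,1]

```text
t: 38.12
ee_pos: [562.4, 14.2, 84.3]
orientation: [-0.309, 3.126, -0.0]
ft_force: [-0.9, 0.5, 4.9]
width: 59.6
grasp_force: 30.0
```

Request:
move_arm:
  steps:
    - [[0,0,0.2],0,1]
    - [[0,0,0.2],0,1]
    - [[0,0,0.1],0,1]
    - [[0,0,0.05],0,1]
    - [[0,0,0],0,1]

```text
t: 38.53
ee_pos: [562.3, 14.1, 70.4]
orientation: [-0.309, 3.126, -0.0]
ft_force: [0.9, 0.3, 2.7]
width: 59.4
grasp_force: 30.0
```

```bash
python3 - <<'E'
from h import *
d=held()
E
```

```text
w 59.6 f [ 0.6 -0.1  2.8]
cur [562.3  14.1  70.6] yaw 101.3 tilt [ 0. -0. -1.] | turn units -0.02 shift units [ 0.015 -0.022 -0.057] t 38.58 q6 -1.76
tile centre in tool x,y (mm): [-0.4 -0.7] blue box [np.int32(250), np.int32(225), np.int32(71), np.int32(66)]
```

Request:
move_arm:
  steps:
    - [[0,0,0],0,0]
    - [[0,0,0],0,0]
    - [[0,0,0],0,0]
    - [[0,0,0],0,0]
    - [[0,0,0],0,0]
    - [[0,0,-0.4],0,0]
    - [[0,0,-0.8],0,0]
    - [[0,0,-1],0,0]
    - [[0,0,-1],0,0]
    - [[0,0,-1],0,0]
    - [[0,0,-0.8],0,0]
    - [[0,0,-0.3],0,0]
    - [[0,0,0],0,0]
    - [[0,0,0],0,0]

```text
t: 39.75
ee_pos: [561.9, 14.1, 203.1]
orientation: [-0.309, 3.126, -0.0]
ft_force: [0.8, 0.3, -0.1]
width: 87.9
grasp_force: 0.0
```

```bash
python3 - <<'E'
from h import *
d=cam("wrist"); save(d,"w12.png",s=1.4)
t,o=tiles("top"); print(*o,sep="\n")
t,o=tiles("scene"); print(*o,sep="\n")
plan(562,13.5,210,101.4)
E
```

```text
(0.71, [713.3, -148.8], [88.9, 72.6], 41.0, [75.0, 119.0, 79.0])
(0.69, [357.2, 322.5], [63.2, 61.4], 82.8, [167.0, 67.0, 70.0])
(0.56, [540.9, 11.0], [17.5, 65.4], 2.3, [157.0, 151.0, 155.0])
(0.82, [487.7, 73.4], [44.8, 75.6], 15.7, [141.0, 140.5, 144.0])
(0.66, [367.4, 322.2], [55.1, 87.5], 44.1, [121.0, 47.0, 58.0])
cur [561.4  14.1 201.9] yaw 101.3 tilt [-0.002 -0.    -1.   ] | turn units -0.02 shift units [-0.02  -0.029 -0.326] t 40.0 q6 -1.76
```

View pics/w12.png

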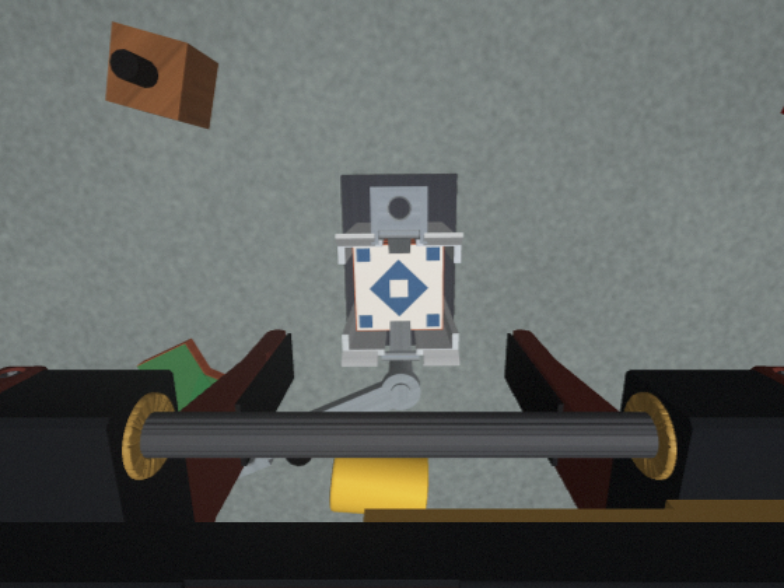

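```bash
python3 - <<'E'
from h import *
d=cam("wrist"); C=np.array([562,13.5,0]); a=np.radians(11.4); X=np.array([np.cos(a),np.sin(a),0]);Y=np.array([-np.sin(a),np.cos(a),0])
for u,v,z in((299,458,158),(258,466,134),(400,388,134)):
    q=px2w(d,u/1.4,v/1.4,z)[0]; print(((q-C)@X).round(1),((q-C)@Y).round(1))
t=C+106*X-52*Y; plan(t[0],t[1],139,101.4)
E
```

```text
81.4 -56.2
104.4 -88.9
50.8 0.6
cur [561.5  14.1 202. ] yaw 101.3 tilt [-0.002 -0.    -1.   ] | turn units -0.02 shift units [-4.254 -2.108  2.521] t 40.05 q6 -1.76
```

Request:
move_arm:
  steps:
    - [[-0.4,-0.2,0],0,1]
    - [[-0.8,-0.4,0],0,1]
    - [[-1,-0.5,0],0,1]
    - [[-1,-0.5,0],0,1]
    - [[-0.8,-0.4,0],0,1]
    - [[-0.4,-0.1,0],0,1]
    - [[0,0,0.3],0,1]
    - [[0,0,0.7],0,1]
    - [[0,0,0.7],0,1]
    - [[0,0,0.5],0,1]
    - [[0,0,0.25],0,1]
    - [[0,0,0],0,1]
    - [[0,0,0],0,1]

```text
t: 41.13
ee_pos: [680.1, -15.8, 141.8]
orientation: [0.309, -3.126, -0.0]
ft_force: [-0.2, -0.4, 0.6]
width: 4.6
grasp_force: 0.0
```

```bash
cat >> h.py <<'E'
def mag():
    o=ctrl.get_obs(); C=np.array([562,13.5,0]); a=np.radians(11.4); X=np.array([np.cos(a),np.sin(a),0]);Y=np.array([-np.sin(a),np.cos(a),0])
    q=np.array(o["ee_pos"])-C; f=np.array(o["ft_force"]); print("mag",(q@X).round(1),(q@Y).round(1),q[2].round(1),"f",(f@X).round(1),(f@Y).round(1),f[2].round(1),"w",round(o["width"],1),"t",o["t"])
E
python3 - <<'E'
from h import *
mag()
E
```

```text
mag 110.0 -52.0 141.8 f -0.3 -0.4 0.6 w 4.6 t 41.1333
```

Request:
move_arm:
  steps:
    - [[0.31,-0.04,0.08],0,1]
    - [[0.31,-0.04,0],0,1]
    - [[0.23,-0.13,0],0,1]
    - [[0.23,-0.13,0],0,1]
    - [[0.24,-0.12,0],0,1]
    - [[0.26,-0.05,0],0,1]
    - [[0.26,-0.05,0],0,1]
    - [[0.27,-0.06,0],0,1]
    - [[0.27,0.03,0],0,1]
    - [[0.27,0.03,0],0,1]
    - [[0.26,0.03,0],0,1]
    - [[0.25,0.1,0],0,1]
    - [[0.25,0.1,0],0,1]
    - [[0.24,0.11,0],0,1]
    - [[0.2,0.17,0],0,1]
    - [[0.2,0.17,0],0,1]
    - [[0.21,0.18,0],0,1]
    - [[0,0,0],0,1]

```text
t: 42.63
ee_pos: [572.5, -28.7, 139.6]
orientation: [0.31, -3.124, -0.001]
ft_force: [0.3, 0.2, -0.3]
width: 0.2
grasp_force: 0.0
```

Request:
move_arm:
  steps:
    - [[0.13,0.18,0],0,1]
    - [[0.13,0.19,0],0,1]
    - [[0.12,0.19,0],0,1]
    - [[0.08,0.15,0],0,1]
    - [[0.07,0.15,0],0,1]
    - [[0,0,0],0,1]

```text
t: 43.13
ee_pos: [556.4, -10.0, 139.9]
orientation: [0.31, -3.126, -0.001]
ft_force: [0.1, -0.5, 0.3]
width: 0.9
grasp_force: 0.0
```

```bash
python3 - <<'E'
from h import *
mag()
E
```

```text
mag -10.1 -22.0 139.9 f 0.0 -0.5 0.3 w 0.9 t 43.1333
```

Keep nudging the bar until it meets its stop.

Request:
move_arm:
  steps:
    - [[0,0.1,0],0,1]
    - [[0,0.1,0],0,1]
    - [[0,0,0],0,1]

```text
t: 43.38
ee_pos: [555.6, -5.6, 139.7]
orientation: [0.309, -3.125, -0.0]
ft_force: [-0.2, -0.6, -0.1]
width: 0.6
grasp_force: 0.2
```

Request:
move_arm:
  steps:
    - [[0,0.1,0],0,1]
    - [[0,0,0],0,1]

```text
t: 43.55
ee_pos: [555.5, -4.2, 139.8]
orientation: [0.31, -3.126, 0.003]
ft_force: [-1.4, -7.7, -0.9]
width: 0.5
grasp_force: 3.2
```

```bash
python3 - <<'E'
from h import *
mag()
E
```

```text
mag -9.9 -16.1 139.8 f -2.9 -7.2 -0.9 w 0.5 t 43.55
```

Request:
move_arm:
  steps:
    - [[0,0.05,0],0,1]
    - [[0,0,0],0,1]
    - [[0,0,0],0,1]
    - [[0,-0.3,0],0,1]
    - [[0,-0.3,0],0,1]
    - [[0,0,-0.6],0,0.5]
    - [[0,0.3,-1],0,0.4]
    - [[0.5,0.6,-0.9],0,0.4]
    - [[0.5,0.3,-0.3],0,0.4]
    - [[0.4,0,0],0,0.4]
    - [[0,0,0],0,0.4]
    - [[0,0,0],0,0.4]
    - [[0,0,0],0,0.4]

```text
t: 44.63
ee_pos: [518.3, 5.2, 209.2]
orientation: [0.308, -3.126, -0.0]
ft_force: [0.2, -0.0, 0.8]
width: 50.5
grasp_force: 0.0
```

```bash
python3 - <<'E'
from h import *
mag(); d=cam("wrist"); save(d,"w13.png",crop=(180,120,400,285),s=3.4)
plan(458.9,-181.6,120,101.4); print(w2px(d,[509.1,2.8,134]))
E
```

```text
mag -44.5 0.5 209.2 f 0.2 -0.1 0.8 w 50.5 t 44.6333
cur [518.4   5.3 209.2] yaw 101.3 tilt [-0.001  0.    -1.   ] | turn units -0.03 shift units [ 3.811 -6.857  3.566] t 44.68 q6 -1.78
[[284.98132691 204.32140154]]
```

View pics/w13.png

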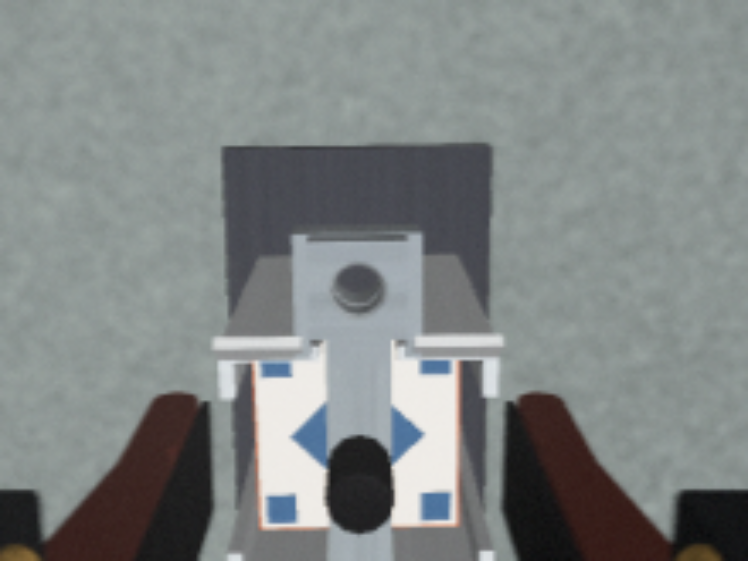

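Request:
move_arm:
  steps:
    - [[0.25,-0.45,-0.2],0,0.4]
    - [[0.45,-0.82,0],0,0.4]
    - [[0.5,-0.9,0],0,0.4]
    - [[0.5,-0.9,0],0,0.4]
    - [[0.5,-0.9,0],0,0.4]
    - [[0.5,-0.9,0],0,0.4]
    - [[0.5,-0.9,0],0,0.4]
    - [[0.4,-0.72,0.3],0,0.4]
    - [[0.21,-0.37,0.7],0,0.4]
    - [[0,0,0.9],0,0.4]
    - [[0,0,0.9],0,0.4]
    - [[0,0,0.6],0,0.4]
    - [[0,0,0.2],0,0.4]
    - [[0,0,0],0,0.4]
    - [[0,0,0],0,0.4]

```text
t: 45.93
ee_pos: [458.5, -181.7, 125.2]
orientation: [0.309, -3.126, 0.0]
ft_force: [-0.5, 1.3, -0.3]
width: 52.8
grasp_force: 0.0
```

```bash
python3 - <<'E'
from h import *
mag(); plan(458.9,-181.7,54,101.4); d=cam("wrist")
for b in cams.cut_out("wrist","pin"):
    m=np.array(b["pixels"]); v,u=np.nonzero(m); print(round(b["p"],2),np.round(b["rect"],1))
im=np.array(d["image"]).astype(int); p=w2px(d,[458.9,-181.7,74])[0]; print(p)
x,y=p.astype(int); r=im[y-35:y+35,x-35:x+35].sum(2)<110
n,l,st,ce=cv2.connectedComponentsWithStats(r.astype(np.uint8)); print(st[1:]+[x-35,y-35,0,0,0])
# predicted silhouette of upright head z 50..74
th=np.linspace(0,6.28,60); pts=np.vstack([np.c_[458.9+9*np.cos(th),-181.7+9*np.sin(th),np.full(60,z)] for z in(50,74)])
q=w2px(d,pts); print(q.min(0),q.max(0))
E
```

```text
mag -140.0 -170.9 125.2 f -0.3 1.4 -0.3 w 52.8 t 45.9333
cur [ 458.5 -181.7  125.2] yaw 101.3 tilt [-0. -0. -1.] | turn units -0.02 shift units [-1.600e-02 -2.000e-03  2.848e+00] t 45.93 q6 -2.17
0.72 [284.7 221.   23.2  28. ]
[285.77617798 224.85402664]
[[274 207  22  29 508]]
[273.64230133 205.35772845] [297.90382588 236.32279302]
```

Request:
move_arm:
  steps:
    - [[-0.02,-0.02,0.4],0,0.4]
    - [[0,0,0.7],0,0.4]
    - [[0,0,0.7],0,0.4]
    - [[0,0,0.6],0,0.4]
    - [[0,0,0.3],0,0.4]
    - [[0,0,0.12],0,0.4]
    - [[0,0,0],0,0.4]
    - [[0,0,0],0,1]
    - [[0,0,0],0,1]
    - [[0,0,0],0,1]
    - [[0,0,0],0,1]
    - [[0,0,0],0,1]
    - [[0,0,0],0,1]
    - [[0,0,0],0,1]

```text
t: 47.2
ee_pos: [459.1, -181.7, 54.8]
orientation: [-0.309, 3.126, -0.0]
ft_force: [-0.6, 0.2, 3.0]
width: 17.3
grasp_force: 30.0
```

Request:
move_arm:
  steps:
    - [[0,0,-0.2],0,1]
    - [[0,0,-0.6],0,1]
    - [[0,0,-0.9],0,1]
    - [[0,0,-1],0,1]
    - [[0,0,-1],0,1]
    - [[0,0,-1],0,1]
    - [[0,0,-0.8],0,1]
    - [[0,0,-0.5],0,1]
    - [[0,0,0],0,1]
    - [[0,0,0],0,1]

```text
t: 48.03
ee_pos: [459.1, -181.7, 204.9]
orientation: [-0.309, 3.125, -0.001]
ft_force: [0.2, 1.3, -0.4]
width: 17.1
grasp_force: 30.0
```

```bash
python3 - <<'E'
from h import *
mag(); plan(509.0,2.7,200,101.4)
E
```

```text
mag -139.5 -171.0 204.9 f 0.5 1.2 -0.4 w 17.1 t 48.0333
cur [ 459.1 -181.7  204.9] yaw 101.3 tilt [ 0.001 -0.001 -1.   ] | turn units -0.02 shift units [-3.416  6.835  0.195] t 48.03 q6 -2.17
```

Request:
move_arm:
  steps:
    - [[-0.25,0.5,0],0,1]
    - [[-0.42,0.85,0],0,1]
    - [[-0.48,0.95,0],0,1]
    - [[-0.48,0.95,0],0,1]
    - [[-0.48,0.95,0],0,1]
    - [[-0.48,0.95,0],0,1]
    - [[-0.42,0.85,0],0,1]
    - [[-0.28,0.55,0],0,1]
    - [[-0.13,0.28,0.2],0,1]
    - [[0,0,0.3],0,1]
    - [[0,0,0.2],0,1]
    - [[0,0,0],0,1]
    - [[0,0,0],0,1]
    - [[0,0,0],0,1]

```text
t: 49.2
ee_pos: [509.1, 1.7, 186.7]
orientation: [0.307, -3.126, 0.0]
ft_force: [-0.4, -0.5, -1.3]
width: 17.4
grasp_force: 30.0
```

```bash
python3 - <<'E'
from h import *
mag(); plan(509.0,2.7,138,101.4); d=cam("wrist"); save(d,"w14.png",crop=(215,160,355,265),s=5.5)
p=np.array(ctrl.get_obs()["ee_pos"]); f=lambda q:((w2px(d,q)[0]-[215,160])*5.5).round(0)
print("tip axis",f(p-[0,0,44.8]),"hole",f([509,2.7,134]),"mm/px scale",f(p-[0,0,44.8])-f(p-[1,0,44.8]))
E
```

```text
mag -54.2 -1.1 186.7 f -0.5 -0.5 -1.3 w 17.4 t 49.2
cur [509.1   1.7 186.7] yaw 101.2 tilt [-0. -0. -1.] | turn units -0.03 shift units [-0.004  0.039  1.949] t 49.2 q6 -1.79
tip axis [390. 371.] hole [397. 351.] mm/px scale [-2.  7.]
```

View pics/w14.png

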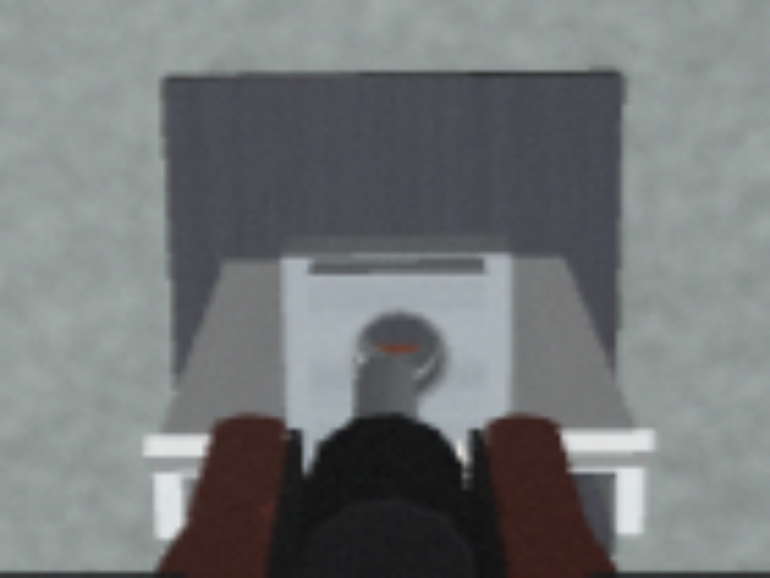

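Request:
move_arm:
  steps:
    - [[0,0.06,0.1],0,1]
    - [[0,0,0.2],0,1]
    - [[0,0,0.2],0,1]
    - [[0,0,0.2],0,1]
    - [[0,0,0.2],0,1]
    - [[0,0,0.1],0,1]
    - [[0,0,0],0,1]

```text
t: 49.83
ee_pos: [508.5, 4.1, 161.1]
orientation: [0.309, -3.125, -0.0]
ft_force: [0.1, 0.5, 0.8]
width: 17.5
grasp_force: 30.0
```

```bash
python3 - <<'E'
from h import *
mag()
E
```

```text
mag -54.3 1.3 161.1 f 0.2 0.5 0.8 w 17.5 t 49.8333
```

Request:
move_arm:
  steps:
    - [[0,0,0.2],0,1]
    - [[0,0,0.2],0,1]
    - [[0,0,0.2],0,1]
    - [[0,0,0.2],0,1]
    - [[0,0,0.06],0,1]
    - [[0,0,0],0,1]

```text
t: 50.33
ee_pos: [508.6, 4.1, 139.8]
orientation: [0.309, -3.125, -0.0]
ft_force: [-0.9, -0.4, -0.5]
width: 17.4
grasp_force: 30.0
```

Request:
move_arm:
  steps:
    - [[0,0,0],0,0.6]
    - [[0,0,0],0,0.6]
    - [[0,0,0],0,0.6]
    - [[0,0,0],0,0.6]
    - [[0,0,-0.4],0,0.4]
    - [[0,0,-0.8],0,0.4]
    - [[0,0,-1],0,0.4]
    - [[0,0,-0.6],0,0.4]
    - [[0,0,0],0,0.4]
    - [[0,0,0],0,0.4]
    - [[0,0,0],0,0.4]

```text
t: 51.25
ee_pos: [508.5, 4.0, 210.1]
orientation: [0.309, -3.126, -0.0]
ft_force: [0.6, -1.1, 0.3]
width: 52.4
grasp_force: 0.0
```

```bash
python3 - <<'E'
from h import *
mag(); d=cam("wrist")
im=np.array(d["image"]).astype(int); p=w2px(d,[508.8,2.8,158])[0]; print(p)
x,y=p.astype(int); r=im[y-30:y+25,x-35:x+35].sum(2)<110
n,l,st,ce=cv2.connectedComponentsWithStats(r.astype(np.uint8)); print(st[1:]+[x-35,y-30,0,0,0])
th=np.linspace(0,6.28,60)
for z0 in(134,146):
    q=w2px(d,np.vstack([np.c_[508.8+9*np.cos(th),2.8+9*np.sin(th),np.full(60,z)] for z in(z0,z0+24)])); print(z0,q.min(0),q.max(0))
E
```

```text
mag -54.3 1.3 210.1 f 0.4 -1.2 0.3 w 52.4 t 51.25
[284.11410865 224.0281349 ]
[[275 207  21  13 140]
 [284 215   1   1   1]
 [283 217   1   1   1]
 [277 219   1   1   1]
 [283 219   1   1   1]
 [286 218   1   1   1]
 [288 218   2   2   3]
 [291 219   1   1   1]
 [277 221   2   1   2]
 [280 220   1   1   1]
 [287 220   1   1   1]
 [275 222   1   1   1]
 [280 223   1   1   1]
 [286 222   2   3   3]
 [285 225   1   1   1]
 [277 227   1   1   1]
 [291 227   3   1   3]
 [285 228   1   1   1]
 [287 229   1   1   1]
 [292 229   1   1   1]
 [282 230   2   2   2]
 [289 231   1   2   2]
 [287 233   1   1   1]]
134 [272.02206796 204.67468678] [296.19902145 235.46737353]
146 [271.33905603 208.32816577] [296.83459187 241.09959012]
```

```bash
python3 - <<'E'
from h import *
d=cam("wrist"); im=np.array(d["image"]).astype(int).sum(2)
print(im[198:246,285].tolist()); print(im[220,266:304].tolist())
E
```

```text
[262, 276, 376, 274, 282, 453, 506, 498, 399, 85, 93, 91, 95, 87, 92, 93, 98, 113, 116, 110, 118, 109, 118, 110, 123, 112, 103, 106, 119, 118, 112, 111, 121, 113, 106, 121, 115, 133, 304, 505, 505, 499, 494, 499, 499, 504, 502, 499]
[500, 516, 518, 507, 489, 482, 486, 282, 116, 104, 119, 114, 118, 115, 109, 113, 117, 119, 119, 118, 118, 116, 113, 110, 120, 115, 110, 111, 124, 113, 414, 482, 494, 513, 513, 514, 490, 390]
```

```bash
python3 - <<'E'
from workcell import ctrl
print(ctrl.close_job())
E
```

```text
the job is handed in; nothing more can be done
None
```

I handed the job in: all three tiles I found are loaded under the catches, the bar is closed to its stop and the pin looks fully home in the wrist image; I kept clear of the bystanders but did not re-measure them at the end, and no verdict came back.

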